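Weigh the squat jar on the steelyard

TASK

Weigh the squat jar of spare steel bases: without tipping it, pick it up by the wooden knob and hang its wire bail on the steelyard's sprung hook, then let go and let it stop bobbing. Then slide the poise along the notched beam until the pointer, with nothing touching the scale, stands still at the dark centre mark; leave it all hanging there, and leave the tall jar and the other things on the table where they are.

Things in the scene. Friction and masses are not known exactly. Their poses are not given: they have to be found in the camera images.
- squat_jar_knob (a point): Centre of the wooden knob of the squat jar, the one to weigh: a closed glass jar, wide and low, 68 mm across and 60 mm high with its cap, steel discs inside, 0.24 to 0.38 kg. The knob is an upright cylinder 18 mm across, 36 mm high, on a 7 mm neck 16 mm high in the middle of the bail bar. This point is 34 mm above the bar and 144 mm above the jar's underside; z up, x along the bar.
- squat_jar_bar (a point): Middle of the squat jar's bail bar, 110 mm above the jar's underside, same axes. The bail is rigid, of 5 mm wire fixed to the cap: two uprights, 48 mm between centres, and a level bar along x, with 47 mm of free height between cap and bar.
- tall_jar_knob (a point): Centre of the knob of the tall jar, a bystander that stays where it is: narrow glass jar 50 mm across, 85 mm high with its cap, same bail and knob; this point is 169 mm above its underside. It and the squat jar swap places between starts.
- hook_seat (a point): Where the bail bar's axis rests in the sprung hook: an upward-open U of 5 mm wire, 22 mm between its legs' centres, lying in the beam's vertical plane, 100 mm from the pivot. Its lowest wire surface is 9 mm below this point. Axes are the beam's: y along the beam, from pivot out past the hook, x level across it. A spring tube on the beam's end stands 40 mm towards the pivot.
- hook_tip (a point): Top of the hook's free leg, on its outer side (+y), 15 mm above the seat; the inner leg is as high. The bail must come in from the outer side with its bar across the beam's line and above this tip, the hook passing between bar and cap, then be lowered into the U.
- hook (a joint): How far the hook has dipped on its spring, m: 0.001 empty (its own 30 g), limit 0.022; 300 N/m, so 1 mm more for each 31 g hung. It bobs for about a second after loading.
- pivot (a point): The beam's pivot on the fixed stand (grey base, two upright cheeks), 235 mm above the table. Axes: x along the pivot, y along the beam towards the hook. The steel beam, 8 mm wide and 12 mm high, runs from 60 mm on the hook's side to 205 mm on the other (long, notched) side.
- beam (a joint): Beam angle, rad: 0 level, pointer at the centre mark; positive with the hook end up; stops at -0.12 and +0.12. It swings freely and settles in about 2 s. With the squat jar hung it rests on the hook-down stop until the poise is moved outward; between the stops it turns about 0.007 rad per mm of poise travel (outward: hook end up).
- centre_mark (a point): Dark centre mark, 5 mm wide, on the white plate below the pivot on the stand's +x face. The pointer hangs from the beam in front of it, 120 mm long. The -x face has the same plate, mark and pointer.
- poise (a joint): Poise travel, m: 0 next to the stand, 0.135 outermost (away from the hook); the poise centre is 45 mm plus this from the pivot. Slides stiffly (about 1 N), does not click into the notches (5 mm apart), stays where it is left. With a jar of m kg hung, the beam is level near poise = 0.385*m - 0.045, within about 6 mm.
- poise_knob (a point): Centre of the poise's wooden knob, an upright cylinder 18 mm across, 36 mm high, 38 mm above the beam's axis. Below it the steel poise block, 34 mm across the beam and 30 mm along it, its top 26 mm below this point. Axes are the beam's: the poise moves outward along -y.
- bishop_mid (a point): Middle of a boxwood chess bishop, 32 mm across, 74 mm high, standing on the table; a bystander.
- bunker_mid (a point): Middle of a grey plastic bunker model, 100 x 120 x 48 mm; a bystander.
- crater_mid (a point): Middle of a tan resin crater, 110 mm across, 20 mm high; a bystander.
- plain_jar_mid (a point): Middle of a glass jar without bail, 60 mm across, 80 mm high; a bystander.
- scraper_mid (a point): Middle of a small scraper, 170 mm long, lying on the table; a bystander.
Things that resemble listed ones, but are neither listed nor needed, are in the scene too. What is shaped like the part that bears squat_jar_knob but orange or red is not meant.

How it is judged:
By the outcome, as a careful person would: the job done as asked, in the order asked, and still so for the second after the job is handed in, with the robot touching nothing.
It also fails if it takes over 72 s, if anything falls off the work surface, if the arm or the gripper's body presses on something with over 40 N, if the wrist force passes 120 N, or if a joint passes its speed limit or range.

ROBOT

A 6-joint arm with a two-finger parallel gripper is mounted at the origin on the work surface. World frame = base frame: x ahead of the robot, y to its left, z up, the work surface at z = 0. Lengths are in mm, angles in degrees, forces in N, time in s.
With the tool pointing down it reaches from about 300 to 850 mm from the base axis. Payload 4.2 kg.
Tool frame: the origin (TCP) lies on the centre line of the jaws, within the pads' length; the fingertips stand 14 mm ahead of it and the grasp point (between the pads) lies 5 mm behind it; z points along the fingers, y is the direction in which the jaws open and shut (so a half turn about z gives the same grasp; the last joint's range is limited). The gripper opens to 91 mm and grips with 3 to 60 N. Pads are 32 mm wide; open, the fingers measure 118 mm over their backs; the gripper's body (76 mm by 178 mm) begins 60 mm behind the grasp point.
Start: joints at [-71.391, 18.312, 89.639, -0, 72.044, -1.146], TCP at [194.358, -541.172, 227.976] pointing down, gripper open.
Joint ranges: [-177.97, 177.97], [-48.28, 115.42], [12.27, 149.76], [-77.06, 257.06], [2.81, 150.46], [-146.56, 146.56]. Speed limits (degrees/s): [147.25, 147.25, 180, 180, 180, 180].

INTERFACE

Orientations are given as [roll, pitch, yaw] about the fixed x, y, z axes, in that order (R = Rz(yaw) Ry(pitch) Rx(roll)).
In Python, from workcell import env gives the robot as it stands.
- The arm moves only by the tool play_rows, never from a script. Its argument "increments" is a list of rows, each a list of 5 numbers: the shift along the world's x, y, z in mm, then the turn about the world's z in degrees, then the closure, from 0 (fully open) to 1 (shut). In form: [[x, y, z, yaw, fingers], ...]. A call has 1 to 20 rows; each row shifts and turns the commanded pose from where the row before left it; what a row does not reach is not made up. A row lasts 1/8 s, in which the tool goes at most 62.5 mm and 10.7 degrees, less where a joint would pass 70% of its speed; a pose out of reach is approached as far as the arm can. A call is refused whole if a number of a shift passes 62.5 or a number of a turn 10.7, either way. A call with a gripper value outside its range is refused whole. The fingers move at their own pace and stop on an object; "newtons" is the grip in N (left out, the last holds). Time passes only in rows, so rows that do not move let the fingers close. It gives the time, the measured TCP pose, the force and the opening at its end, in the units of the state.
- env.state(): the state, without advancing time (a new reading comes with each control period).
- env.grab_frame(name): name is "side" or "top" or "wrist"; returns the picture (384x512x3 uint8, red, green, blue); there is no depth.
- env.calibration(name): a dict with "fx", "fy", "cx", "cy" (pixels), "R" (3x3) and "t" (3): a world point X has camera coordinates R X + t; the wrist camera has in their place "hand_eye" (4x4, takes a point from camera to tool coordinates, whose origin is the TCP and whose axes are the flange's). Camera axes: x right, y down, z forward; pixel columns grow to the right and rows downward; lengths in mm; the calibration is good to about 2 mm. The wrist camera is an equidistant fisheye: a pixel r from the principal point sees the ray r / f radians off the axis. A picture is of the moment at which its call begins: read the wrist's pose just before it. calibration takes no time and is no camera call.
- env.job_done(): hands the job in, once; it reports no verdict.
The state is a dict: "time_s": time; "qpos": joint angles; "qvel": joint speeds; "effort": joint torques, N m; "ee_pos": TCP position; "ee_rot": TCP orientation; "force": force on the tool from outside, world axes, zero at the start; "torque": the same for the moment, N m; "gripper_width": finger opening in mm.
Only numpy, scipy, OpenCV 4.12 (cv2) and the standard library are available. Lean on these libraries where they do the work, as an engineer would, in place of code of your own. Each camera call takes 0.05 s, during which the arm holds its last target.

## Working session

There is one attempt and no reset: what is moved stays moved. The work goes in short steps, Python scripts to look and compute and a tool call to move; the robot and the scene stay as the last step left them, time stands still between calls to the robot, and variables do not carry over. Pictures are saved under pics/ and viewed, and the job is handed in when it is done.

Besides the shell and the picture viewer there is one more tool, called after ">>>" by a JSON object that holds its "fn" and its "kwargs", one argument or row to a line. play_rows: Moves the arm, as the interface text tells. Its arguments: {"type":"object","properties":{"increments":{"type":"array"},"newtons":{"type":"number"}},"required":["increments"]}

```bash
ls; mkdir -p pics; python3 - <<'E'
from workcell import env
import cv2, json
for n in ("side","top","wrist"):
    c=env.calibration(n); print(n,{k:(v.tolist() if hasattr(v,'tolist') else v) for k,v in c.items()})
s=env.state(); print(s)
for n in ("side","top","wrist"):
    f=env.grab_frame(n); cv2.imwrite(f'pics/{n}0.png',f[:,:,::-1])
E
```

```text
pics
side {'fx': 459.68867205708705, 'fy': 459.68867205708705, 'cx': 258.3500319239872, 'cy': 195.61908520959489, 'R': [[0.9818015432829367, -0.18858263969481434, -0.02241244326216811], [-0.10942047868327165, -0.46527403907342973, -0.8783776109447575], [0.15521884051869406, 0.86484487428095, -0.4774415723185403]], 't': [-521.8595543338383, 231.95789053223618, 1372.9950489118328]}
top {'fx': 349.42408974749856, 'fy': 349.42408974749856, 'cx': 259.39460516482353, 'cy': 186.56239545704491, 'R': [[0.013520654701181075, -0.9995197155954896, -0.027884225511262257], [-0.9867545100275723, -0.008829115197522027, -0.1619801952865682], [0.1616562056856999, 0.029704963570763483, -0.9863999626432284]], 't': [28.634746209787536, 548.2949772296353, 1118.354561723526]}
wrist {'fx': 297.3186396354542, 'fy': 297.3186396354542, 'cx': 252.47959669467025, 'cy': 192.7525686160799, 'hand_eye': [[0.0005644952580185062, -0.9579447545683653, -0.2869521363225176, 81.34718983388356], [0.9999998122708226, 0.0006091460110542999, -6.632839278816723e-05, 1.297214648814382], [0.00023833468515475608, -0.2869520450111659, 0.9579449185942195, -156.94510117506923], [0.0, 0.0, 0.0, 1.0]]}
{'time_s': 0.0, 'qpos': array([-7.13900026e+01,  1.83522015e+01,  8.97049542e+01,  1.58298098e-03,
        7.20438226e+01, -1.14615229e+00]), 'qvel': array([-0.11200118, -0.08930274,  0.01034862,  0.07076914, -0.0477085 ,
       -0.02445737]), 'effort': array([ 1.29330943e-03, -4.12457943e+01, -2.31977087e+01,  7.28720916e-02,
        4.57716035e-02, -1.66451227e-04]), 'ee_pos': array([ 194.21714645, -540.70907697,  227.12447722]), 'ee_rot': array([-1.79899072e+02, -3.52456249e-03,  1.97556572e+01]), 'force': array([-0.41934557,  0.97278546,  0.14053519]), 'torque': array([-0.00231841, -0.0104509 ,  0.03164465]), 'gripper_width': 90.91525055433605}
```

View pics/side0.png

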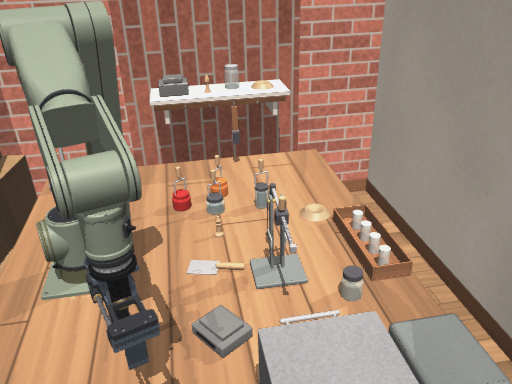

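View pics/top0.png

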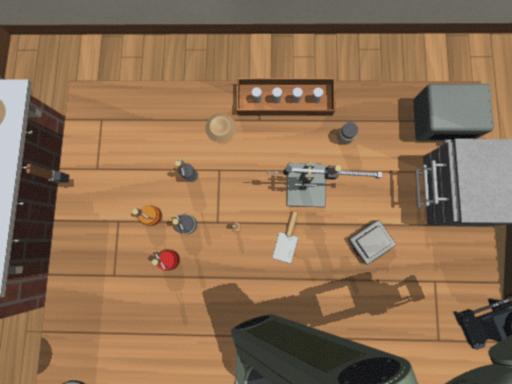

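View pics/wrist0.png

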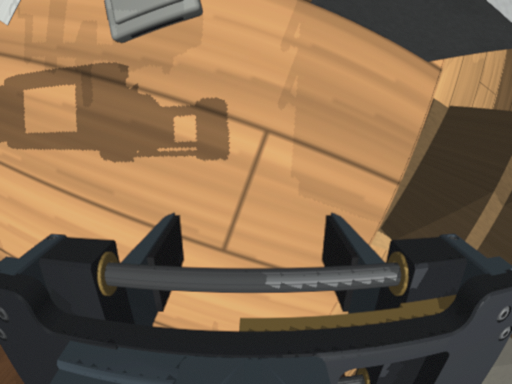

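```bash
python3 - <<'E'
import cv2
s=cv2.imread('pics/side0.png'); t=cv2.imread('pics/top0.png')
cv2.imwrite('pics/c1.png',cv2.resize(s[145:305,160:320],(800,600)[:1]*0 or (600,600),interpolation=cv2.INTER_CUBIC))
cv2.imwrite('pics/c2.png',cv2.resize(t[140:280,125:265],(600,600),interpolation=cv2.INTER_CUBIC))
cv2.imwrite('pics/c3.png',cv2.resize(t[140:220,260:400],(800,457),interpolation=cv2.INTER_CUBIC))
E
```

```text
(no output)
```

View pics/c1.png

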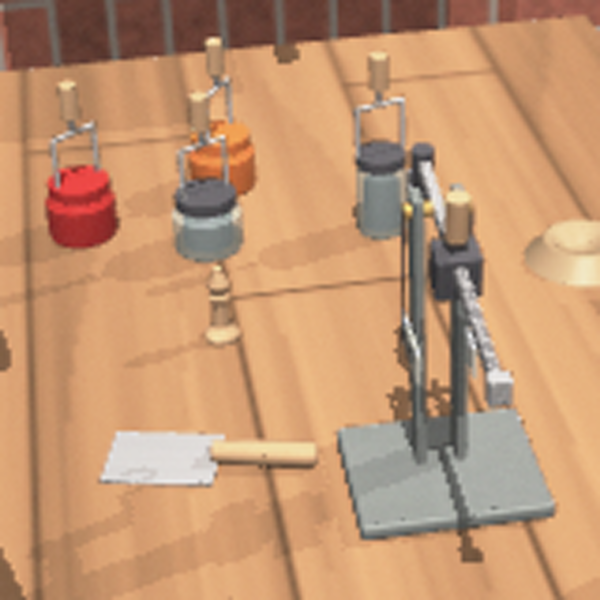

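View pics/c2.png

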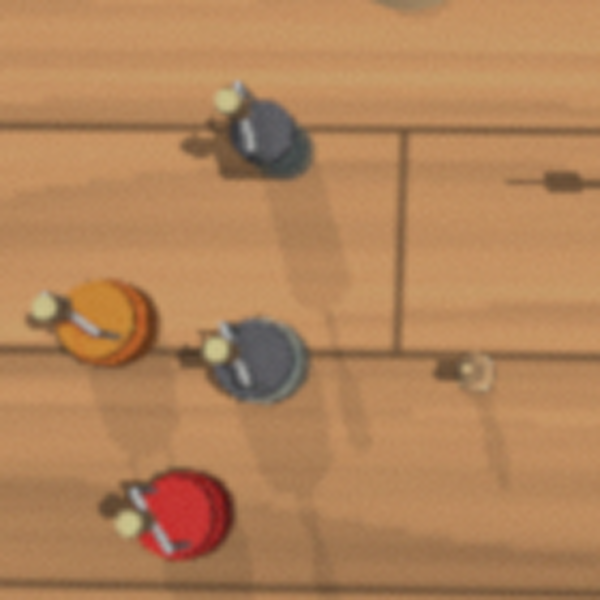

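View pics/c3.png

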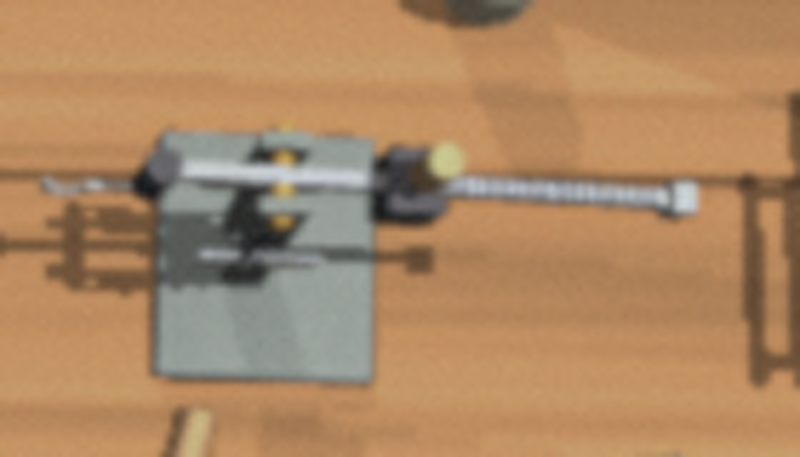

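```bash
cat > h.py <<'E'
import numpy as np, cv2
from workcell import env
from scipy.spatial.transform import Rotation as Ro
def ray(n,u,v,st=None):
    c=env.calibration(n)
    if n=='wrist':
        x,y=(u-c['cx'])/c['fx'],(v-c['cy'])/c['fy']; r=np.hypot(x,y)
        d=np.array([np.sin(r)*x/r,np.sin(r)*y/r,np.cos(r)]) if r>0 else np.array([0,0,1.])
        H=np.array(c['hand_eye']); R=Ro.from_euler('xyz',st['ee_rot'],degrees=True).as_matrix()
        return R@H[:3,3]+st['ee_pos'], R@H[:3,:3]@d
    R=np.array(c['R']);t=np.array(c['t'])
    d=np.array([(u-c['cx'])/c['fx'],(v-c['cy'])/c['fy'],1]); d/=np.linalg.norm(d)
    return -R.T@t, R.T@d
def tri(*rs):
    A=np.zeros((3,3));b=np.zeros(3)
    for o,d in rs:
        P=np.eye(3)-np.outer(d,d);A+=P;b+=P@o
    X=np.linalg.solve(A,b)
    return X.round(1), [round(float(np.linalg.norm((np.eye(3)-np.outer(d,d))@(X-o))),1) for o,d in rs]
def atz(r,z):
    o,d=r; return (o+d*(z-o[2])/d[2]).round(1)
def proj(n,X,st=None):
    c=env.calibration(n)
    if n=='wrist':
        H=np.array(c['hand_eye']); R=Ro.from_euler('xyz',st['ee_rot'],degrees=True).as_matrix()
        p=H[:3,:3].T@(R.T@(np.array(X)-st['ee_pos'])-H[:3,3]); r=np.arctan2(np.hypot(p[0],p[1]),p[2]); k=r/np.hypot(p[0],p[1])
        return np.array([c['cx']+c['fx']*p[0]*k,c['cy']+c['fy']*p[1]*k]).round(1)
    p=np.array(c['R'])@np.array(X)+c['t']; return np.array([c['cx']+c['fx']*p[0]/p[2],c['cy']+c['fy']*p[1]/p[2]]).round(1)
def cropped(n,f,box,name,k):
    u0,v0,u1,v1=box; cv2.imwrite(name,cv2.resize(np.ascontiguousarray(f[v0:v1,u0:u1,::-1]),None,fx=k,fy=k,interpolation=cv2.INTER_CUBIC))
E
python3 - <<'E'
from h import *
k=160/600; kt=140/600
S=lambda a,b:ray('side',160+a*k,145+b*k)
T=lambda a,b:ray('top',125+a*kt,140+b*kt)
U=lambda a,b:ray('top',260+a*.175,140+b*.175)
print('squat knobtop',tri(S(200,94),T(217,347)))
print('tall knobtop',tri(S(378,54),T(227,99)))
print('orange',tri(S(213,40),T(44,306)), 'red',tri(S(67,83),T(129,523)))
print('bishop',tri(S(218,268),T(468,370)))
print('poise top',tri(S(459,193),U(447,158)))
print('endcap',tri(S(498,375),U(684,185)))
print('tube top',tri(S(424,150),U(165,162)))
b=[atz(T(225,330),110),atz(T(247,385),110)];print(b, np.degrees(np.arctan2(*(b[0]-b[1])[[1,0]])))
b=[atz(U(60,187),229),atz(U(690,197),235),atz(U(285,175),235)];print(b)
E
```

```text
squat knobtop (array([426. , 277.2, 165. ]), [2.9, 2.9])
tall knobtop (array([594.8, 272.7, 189.4]), [2.2, 2.2])
orange (array([452.3, 399.9, 164.8]), [2.3, 2.3]) red (array([306. , 330.9, 165.4]), [2.5, 2.5])
bishop (array([417.5, 112.4,  74.6]), [3.7, 3.7])
poise top (array([ 563.3, -180.1,  286.1]), [2.4, 2.4])
endcap (array([ 561.3, -307.1,  224. ]), [0.6, 0.6])
tube top (array([567.3, -51.9, 254.3]), [2.3, 2.3])
[array([438.9, 286.9, 110. ]), array([399.4, 268.9, 110. ])] 24.498574191433754
[array([557.5,  -1.4, 229. ]), array([ 553.7, -306.4,  235. ]), array([ 563.1, -111.1,  235. ])]
```

Candidates (side view): red jar (180,190), orange jar (218,178), tall grey jar (262,182) and squat grey jar (215,195). The squat grey jar with the dark cap and wooden knob is the one to weigh, and the crop confirms it. Next I'll move over it and measure with the wrist camera.

>>> {"fn": "play_rows", "kwargs": {
  "increments": [
    [12,25,10,3,0],
    [22,45,12,5.3,0],
    [22,45,12,5.3,0],
    [22,45,12,5.3,0],
    [22,45,12,5.3,0],
    [22,45,12,5.3,0],
    [22,45,12,5.3,0],
    [22,45,12,5.3,0],
    [22,45,12,5.3,0],
    [12,45,0,5.3,0],
    [5,45,0,5.3,0],
    [5,45,0,5.3,0],
    [5,45,0,5.3,0],
    [5,45,0,5.3,0],
    [5,45,0,5.3,0],
    [5,45,0,5.3,0],
    [5,45,0,5.3,0],
    [2,40,0,5.3,0],
    [0,38,0,2,0],
    [0,0,0,0,0]
  ]
}}

```text
time_s: 2.65
ee_pos: [429.9, 284.0, 333.9]
ee_rot: [-180.0, -0.0, 115.1]
force: [0.4, -0.1, -0.2]
gripper_width: 91.4
```

```bash
python3 - <<'E'
from h import *
s=env.state(); print(s['time_s'],s['ee_pos'],s['ee_rot'],s['qpos'])
f=env.grab_frame('wrist'); np.save('pics/w1.npy',f); cropped('wrist',f,(100,0,420,250),'pics/w1.png',2.5)
import pickle; pickle.dump(s,open('pics/w1.pkl','wb'))
E
```

```text
2.65 [429.88279096 284.01943784 333.8538587 ] [-1.79962472e+02 -3.83675319e-02  1.15137912e+02] [3.21467726e+01 1.00250408e+01 8.58218019e+01 4.28807188e-02
 8.41857250e+01 7.00449143e+00]
```

View pics/w1.png

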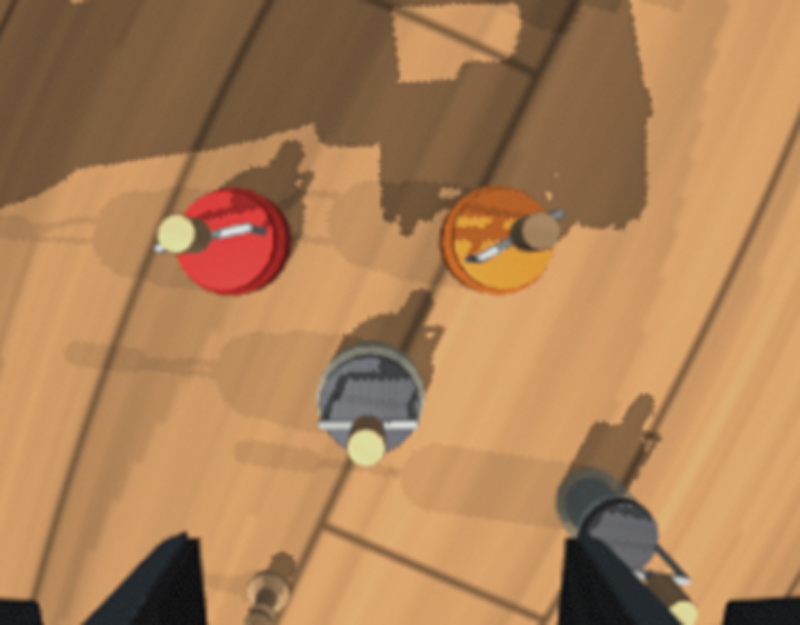

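The wrist view shows the squat grey jar at crop (370,398), its knob top at (366,448) and a level bar at row 426. The red, orange and tall jars are around it.

```bash
python3 - <<'E'
from h import *; import pickle
s=pickle.load(open('pics/w1.pkl','rb'))
W=lambda a,b:ray('wrist',100+a/2.5,b/2.5,s)
k=160/600; kt=140/600
S=lambda a,b:ray('side',160+a*k,145+b*k)
T=lambda a,b:ray('top',125+a*kt,140+b*kt)
r=W(366,448)
print(atz(r,162),tri(r,S(200,94)),tri(r,T(217,347)),tri(r,S(200,94),T(217,347)))
a,b=atz(W(319,426),110),atz(W(417,426),110);print(a,b,(a+b)/2,np.degrees(np.arctan2(*(a-b)[[1,0]])),np.linalg.norm(a-b))
print(atz(W(371,397),52))
E
```

```text
[424.2 279.1 162. ] (array([426.6, 279.5, 163.8]), [2.5, 2.5]) (array([423.9, 278.7, 160.1]), [0.5, 0.5]) (array([425.4, 278.7, 163.7]), [1.6, 3.7, 2.4])
[401.3 267.3 110. ] [447.9 289.1 110. ] [424.6 278.2 110. ] -154.92928241418852 51.447060168682114
[423.2 283.1  52. ]
```

>>> {"fn": "play_rows", "kwargs": {
  "increments": [
    [-3,-2,-20,0,0],
    [-3,-3,-40,0,0],
    [0,0,-40,0,0],
    [0,0,-24,0,0],
    [0,0,0,0,0]
  ]
}}

```text
time_s: 3.32
ee_pos: [423.9, 275.2, 208.9]
ee_rot: [-179.8, 0.0, 114.8]
force: [0.3, -0.7, 0.3]
gripper_width: 91.2
```

```bash
python3 - <<'E'
from h import *
s=env.state(); print(s['time_s'],s['ee_pos'],s['ee_rot'])
f=env.grab_frame('wrist'); np.save('pics/w2.npy',f); cropped('wrist',f,(130,100,390,300),'pics/w2.png',3)
import pickle; pickle.dump(s,open('pics/w2.pkl','wb'))
print(proj('wrist',[424.2,279,162],s))
E
```

```text
3.325 [423.88698685 275.21303845 208.89009296] [-1.79770534e+02  4.04634775e-02  1.14819653e+02]
[255.6 213.5]
```

View pics/w2.png

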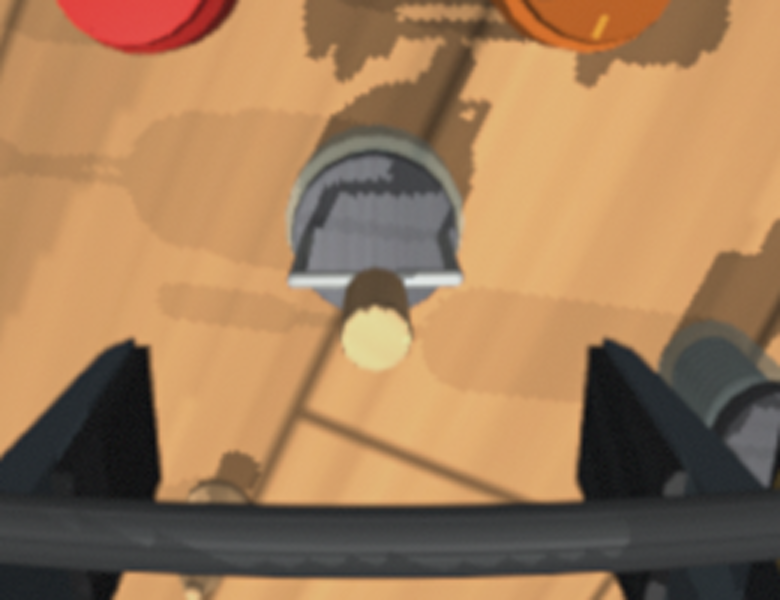

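```bash
python3 - <<'E'
from h import *; import pickle
s=env.state(); print(s['time_s'],s['ee_pos'],s['ee_rot'])
s=pickle.load(open('pics/w2.pkl','rb')); s1=pickle.load(open('pics/w1.pkl','rb'))
r2=ray('wrist',130+377/3,100+338/3,s); r1=ray('wrist',246.4,179.2,s1)
print(atz(r2,162),tri(r1,r2))
E
```

```text
3.375 [424.95516983 275.96821974 210.3627629 ] [-1.79968197e+02  1.41247479e-02  1.14821621e+02]
[424.  279.6 162. ] (array([424.6, 278.3, 158. ]), [0.1, 0.1])
```

>>> {"fn": "play_rows", "kwargs": {
  "increments": [
    [-1,2,-20,0,0],
    [0,0,-30,0,0],
    [0,0,-18,0,0],
    [0,0,0,0,0],
    [0,0,0,0,1],
    [0,0,0,0,1],
    [0,0,0,0,1],
    [0,0,0,0,1],
    [0,0,0,0,1],
    [0,0,0,0,1]
  ],
  "newtons": 25
}}

```text
time_s: 4.62
ee_pos: [424.4, 278.8, 141.9]
ee_rot: [180.0, -0.0, 114.9]
force: [0.4, -0.5, 0.5]
gripper_width: 34.0
```

>>> {"fn": "play_rows", "kwargs": {
  "increments": [
    [0,0,0,0,1],
    [0,0,0,0,1],
    [0,0,0,0,1]
  ]
}}

```text
time_s: 5.0
ee_pos: [424.1, 278.7, 141.9]
ee_rot: [-180.0, 0.0, 114.9]
force: [-1.2, 0.2, 0.1]
gripper_width: 17.6
```

>>> {"fn": "play_rows", "kwargs": {
  "increments": [
    [0,0,4,0,1],
    [0,0,8,0,1],
    [0,0,15,0,1],
    [0,0,25,0,1],
    [0,0,30,0,1],
    [0,0,30,0,1],
    [0,0,30,0,1],
    [0,0,30,0,1],
    [0,0,15,0,1],
    [0,0,8,0,1],
    [0,0,0,0,1],
    [0,0,0,0,1]
  ]
}}

```text
time_s: 6.5
ee_pos: [424.0, 278.6, 335.8]
ee_rot: [-179.9, 0.0, 114.9]
force: [-0.6, -0.3, -2.9]
gripper_width: 17.2
```

```bash
python3 - <<'E'
from h import *
s=env.state(); print(s['time_s'],s['ee_pos'],s['ee_rot'],s['force'],s['torque'],s['gripper_width'])
f=env.grab_frame('side'); cropped('side',f,(80,60,400,300),'pics/s2.png',2.5)
f=env.grab_frame('wrist'); cropped('wrist',f,(0,0,512,384),'pics/w3.png',1.5)
E
```

```text
6.5 [423.96102966 278.59971239 335.82230774] [-1.79870381e+02  1.69373880e-02  1.14859274e+02] [-0.58450643 -0.2570233  -2.94431944] [ 0.00816404 -0.10164977  0.04099592] 17.175923303976322
```

View pics/s2.png

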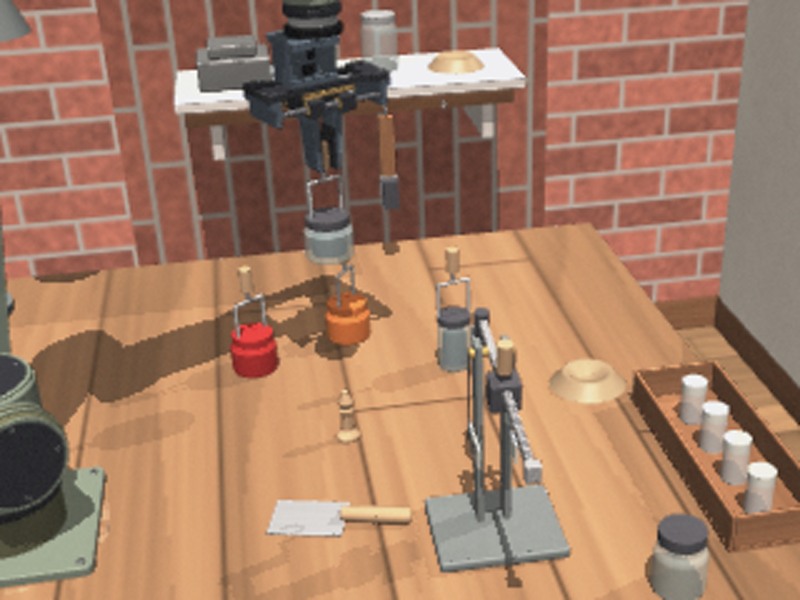

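View pics/w3.png

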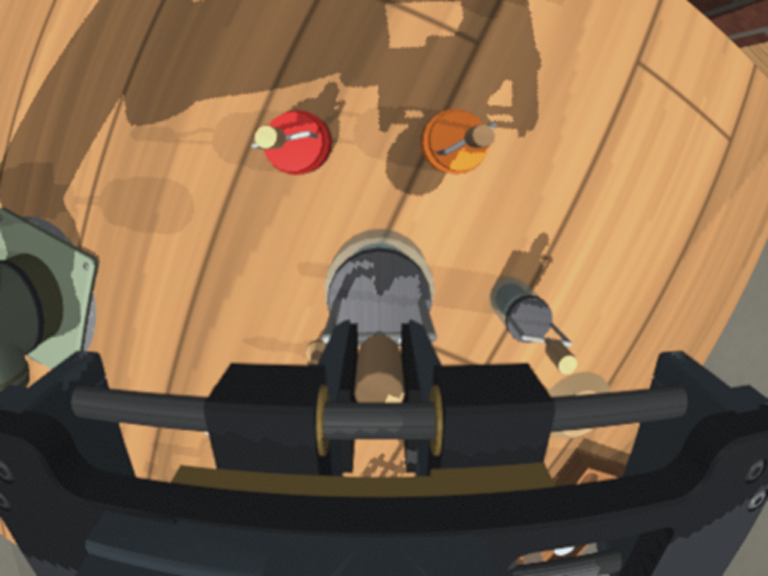

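Held level at about 0.3 kg. Next I'll carry it to the near side of the scale so the wrist camera can see the hook.

>>> {"fn": "play_rows", "kwargs": {
  "increments": [
    [0,-8,0,-1,1],
    [1,-18,0,-2,1],
    [1,-30,0,-2,1],
    [1,-35,0,-3,1],
    [2,-35,0,-3,1],
    [2,-35,0,-3,1],
    [2,-35,0,-3,1],
    [2,-35,0,-3,1],
    [2,-35,0,-2,1],
    [1,-30,0,-2,1],
    [1,-24,0,-1,1],
    [1,-14,0,0,1],
    [0,-5,0,0,1],
    [0,0,0,0,1],
    [0,0,0,0,1]
  ]
}}

```text
time_s: 8.48
ee_pos: [440.3, -59.5, 337.0]
ee_rot: [180.0, -0.0, 89.9]
force: [-0.1, 0.6, -2.6]
gripper_width: 17.6
```

```bash
python3 - <<'E'
from h import *; import pickle
s=env.state(); print(s['time_s'],s['ee_pos'],s['ee_rot'])
f=env.grab_frame('wrist'); pickle.dump((s,f),open('pics/w4.pkl','wb')); cropped('wrist',f,(0,0,512,384),'pics/w4.png',1.5)
for X in ([563,-11,245],[563,-111,235]): print(proj('wrist',X,s))
E
```

```text
8.475 [440.28636719 -59.54700933 336.96438062] [ 1.7999992e+02 -2.5885533e-02  8.9902566e+01]
[387.9 147.2]
[371.7 243.2]
```

View pics/w4.png

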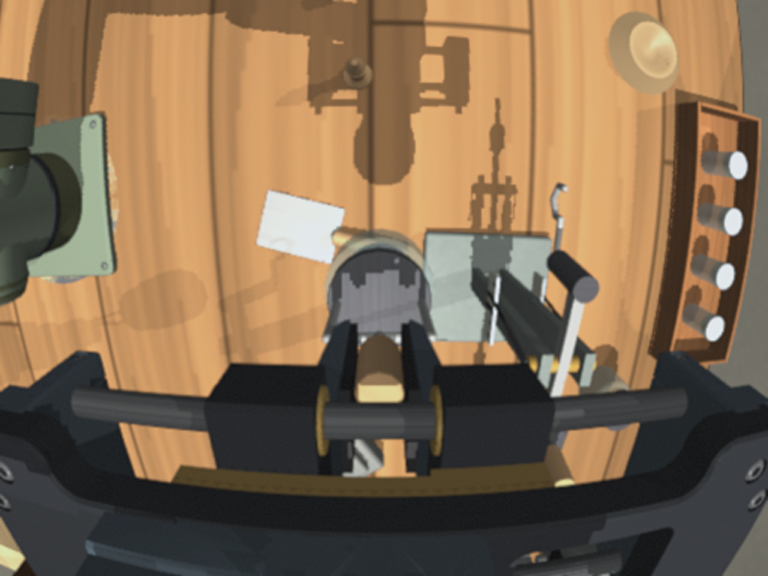

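```bash
python3 - <<'E'
from h import *; import pickle
s,f=pickle.load(open('pics/w4.pkl','rb')); cropped('wrist',f,(330,100,430,270),'pics/w4c.png',5)
g=env.grab_frame('top'); cropped('top',g,(255,145,395,215),'pics/t4.png',5.7)
g=env.grab_frame('side'); cropped('side',g,(230,150,330,300),'pics/s4.png',4)
E
```

```text
(no output)
```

View pics/w4c.png

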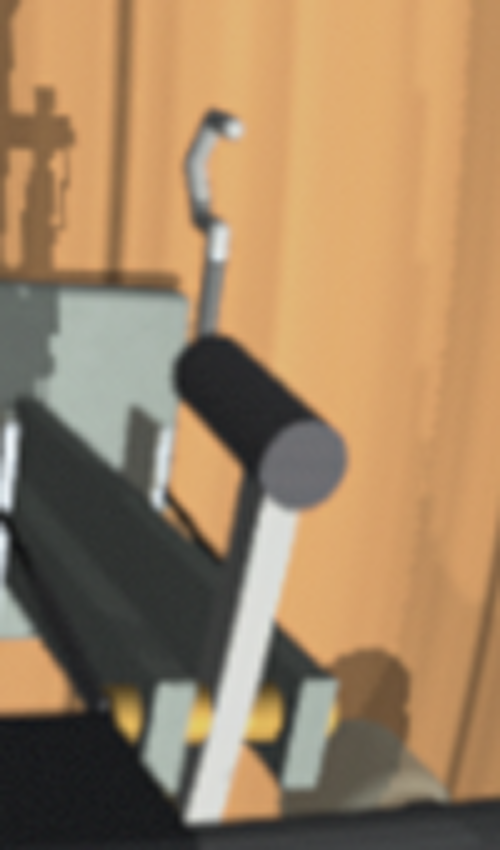

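View pics/t4.png

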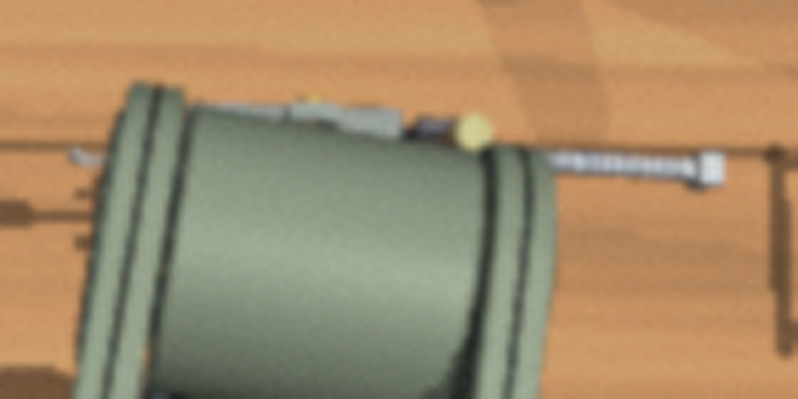

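View pics/s4.png

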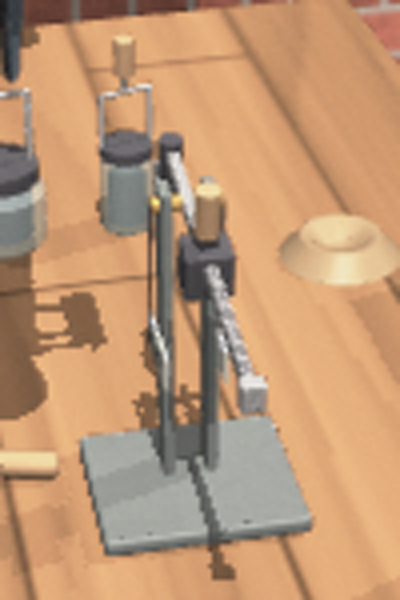

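>>> {"fn": "play_rows", "kwargs": {
  "increments": [
    [0,10,0,0,1],
    [0,25,0,0,1],
    [0,30,0,0,1],
    [0,25,0,0,1],
    [0,10,0,0,1],
    [0,0,0,0,1],
    [0,0,0,0,1]
  ]
}}

```text
time_s: 9.5
ee_pos: [440.4, 39.3, 337.0]
ee_rot: [180.0, 0.0, 89.8]
force: [0.5, -0.4, -2.8]
gripper_width: 17.4
```

```bash
python3 - <<'E'
from h import *; import pickle
s=env.state(); print(s['time_s'],s['ee_pos'],s['ee_rot'])
f=env.grab_frame('wrist'); pickle.dump((s,f),open('pics/w5.pkl','wb')); cropped('wrist',f,(320,180,440,330),'pics/w5c.png',4);cropped('wrist',f,(0,0,512,384),'pics/w5.png',1.5)
E
```

```text
9.5 [440.35774266  39.27736168 336.95737105] [1.79998252e+02 3.66851304e-02 8.98298001e+01]
```

View pics/w5c.png

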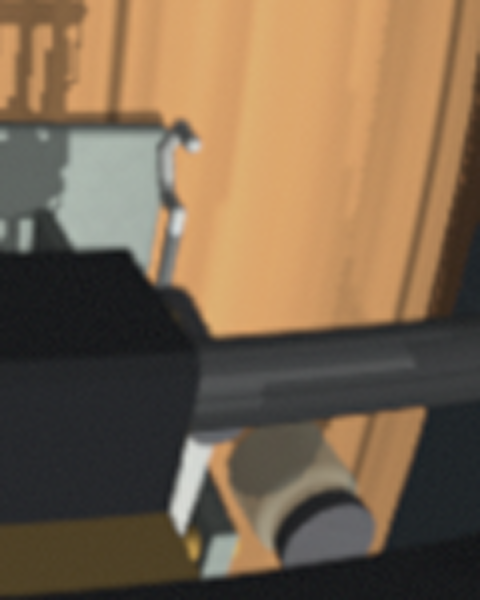

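```bash
python3 - <<'E'
from h import *; import pickle
s4,_=pickle.load(open('pics/w4.pkl','rb'));s5,_=pickle.load(open('pics/w5.pkl','rb'))
a=lambda x,y:ray('wrist',330+x/5,100+y/5,s4); b=lambda x,y:ray('wrist',320+x/4,180+y/4,s5)
T=lambda x,y:ray('top',255+x/5.7,145+y/5.7)
print('tip',tri(a(236,128),b(195,146)),tri(a(236,128),b(195,146),T(75,153)), tri(a(236,128),T(75,153)))
print('inner',tri(a(219,224),b(180,210)))
print('bottom',tri(a(196,165),b(163,163)))
print('tube', atz(a(303,465),255))
print('pivot cheeks tops', tri(a(177,685),a(177,685)) if 0 else (atz(a(177,690),240),atz(a(318,690),240)))
E
```

```text
tip (array([567.8,   5.9, 206.5]), [0.0, 0.0]) (array([565.7,   6.1, 209.3]), [0.7, 1.3, 1.8]) (array([562.4,   5.9, 218.2]), [0.7, 0.7])
inner (array([566.8, -14.4, 203.6]), [0.4, 0.4])
bottom (array([563.1,  -2.9, 196.6]), [0.1, 0.1])
tube [565.7 -51.2 255. ]
pivot cheeks tops (array([ 552.7, -102.3,  240. ]), array([ 585.1, -103.8,  240. ]))
```

Two wrist views put the hook tip near (566, 6, 208) and the seat near y=-4.5. Next I'll take the jar to the outer side with its bar just above the tip.

>>> {"fn": "play_rows", "kwargs": {
  "increments": [
    [3,8,0,0,1],
    [10,18,0,0,1],
    [20,22,0,0,1],
    [25,16,0,0,1],
    [25,10,0,0,1],
    [22,6,0,0,1],
    [13,0,0,0,1],
    [5,0,-5,0,1],
    [2,0,-15,0,1],
    [0,0,-20,0,1],
    [0,0,-20,0,1],
    [0,0,-15,0,1],
    [0,0,-6,0,1],
    [0,0,0,0,1],
    [0,0,0,0,1]
  ]
}}

```text
time_s: 11.42
ee_pos: [565.8, 119.9, 256.8]
ee_rot: [179.9, -0.0, 89.9]
force: [1.0, -0.5, -4.0]
gripper_width: 17.6
```

```bash
python3 - <<'E'
from h import *; import pickle
s=env.state(); print(s['time_s'],s['ee_pos'],s['ee_rot'])
f=env.grab_frame('wrist'); pickle.dump((s,f),open('pics/w6.pkl','wb')); cropped('wrist',f,(0,0,512,384),'pics/w6.png',1.5)
f=env.grab_frame('side'); cropped('side',f,(200,100,360,260),'pics/s6.png',3.75)
f=env.grab_frame('top'); cropped('top',f,(200,120,340,220),'pics/t6.png',5.7)
p=s['ee_pos']
print(proj('wrist',p-[0,0,32],s),proj('side',p-[0,0,32]),proj('wrist',[566,6,209],s),proj('side',[566,6,209]))
E
```

```text
11.425 [565.78867746 119.92130622 256.79139238] [ 1.79900019e+02 -2.03566544e-02  8.98508863e+01]
[251.9 225.7] [260.2 169.4] [252.5 331.9] [267.8 190.1]
```

View pics/w6.png

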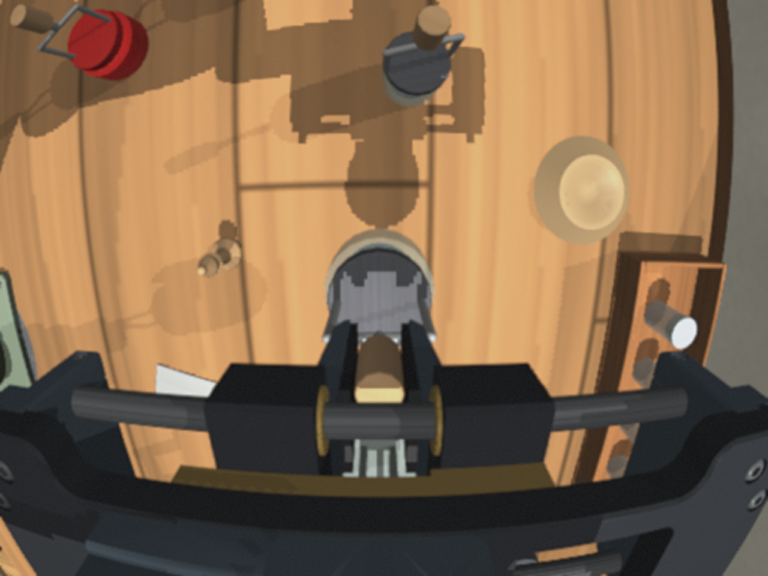

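View pics/s6.png

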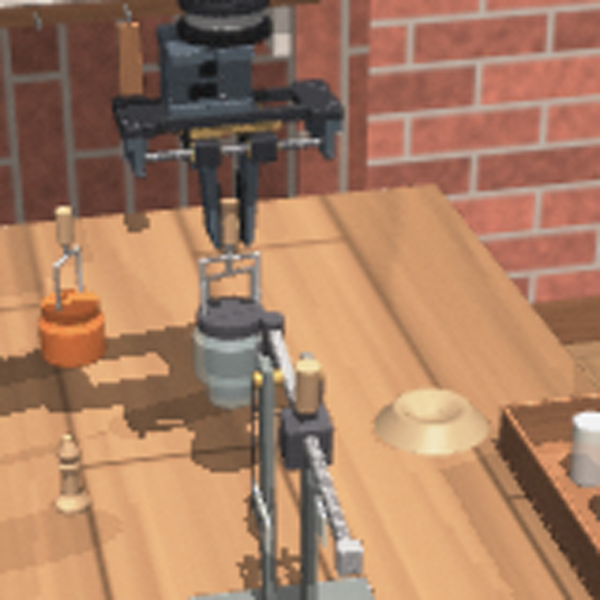

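View pics/t6.png

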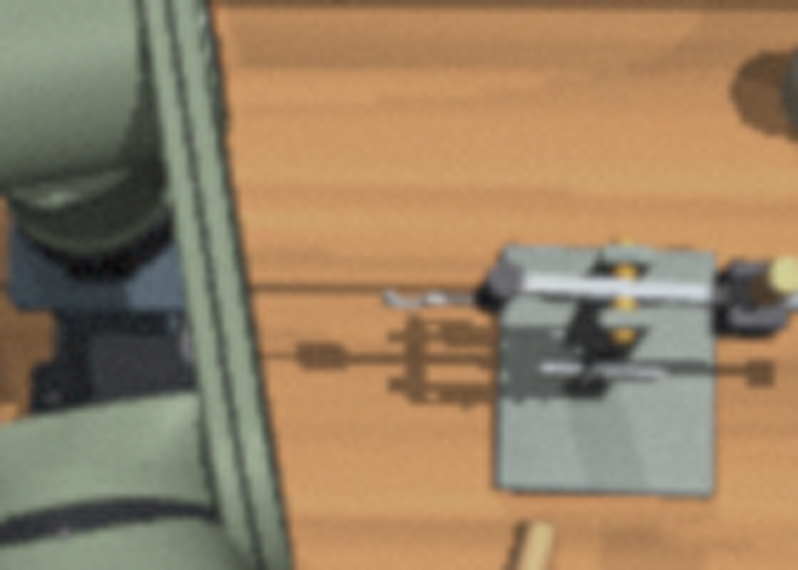

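>>> {"fn": "play_rows", "kwargs": {
  "increments": [
    [0,-6,0,0,1],
    [0,-15,0,0,1],
    [0,-20,0,0,1],
    [0,-20,0,0,1],
    [0,-18,0,0,1],
    [0,-12,0,0,1],
    [0,-6,0,0,1],
    [0,-3,0,0,1],
    [0,0,0,0,1],
    [0,0,0,0,1]
  ]
}}

```text
time_s: 12.82
ee_pos: [565.4, 20.3, 256.0]
ee_rot: [180.0, -0.0, 89.9]
force: [-0.3, -0.1, -3.7]
gripper_width: 17.2
```

```bash
cat > look.py <<'E'
from h import *; import pickle,sys
n=sys.argv[1]
s=env.state(); print(s['time_s'],s['ee_pos'],s['ee_rot'],s['force'],s['torque'],s['gripper_width'])
f=env.grab_frame('wrist'); pickle.dump((s,f),open(f'pics/w{n}.pkl','wb')); cropped('wrist',f,(180,140,330,330),f'pics/w{n}.png',3.1)
f=env.grab_frame('side'); pickle.dump(f,open(f'pics/s{n}.pkl','wb'));cropped('side',f,(220,110,320,230),f'pics/s{n}.png',4.9)
f=env.grab_frame('top'); pickle.dump(f,open(f'pics/t{n}.pkl','wb'));cropped('top',f,(230,130,370,210),f'pics/t{n}.png',5.6)
E
python3 look.py 7
```

```text
12.825 [565.36746436  20.31949316 255.95534507] [ 1.79996252e+02 -1.34926794e-02  8.98933811e+01] [-0.26749815 -0.08448111 -3.65251273] [-0.05229769 -0.08578027  0.02033612] 17.17579847564737
```

View pics/w7.png

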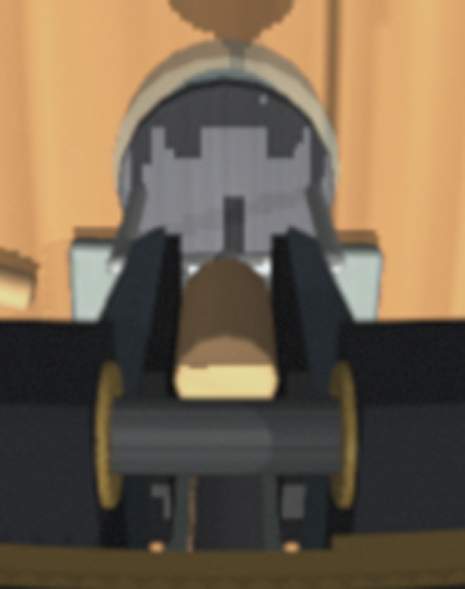

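View pics/s7.png

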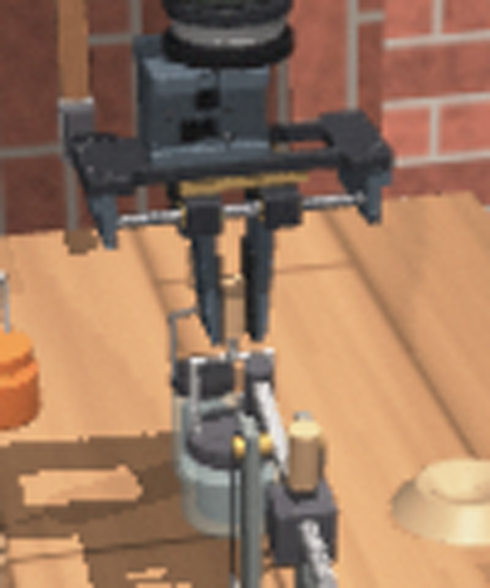

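View pics/t7.png

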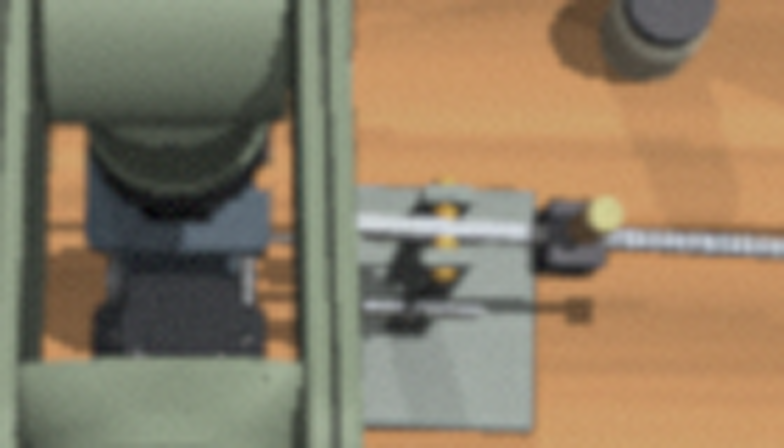

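>>> {"fn": "play_rows", "kwargs": {
  "increments": [
    [0,-5,0,0,1],
    [0,-8,0,0,1],
    [0,-7,0,0,1],
    [0,-4,0,0,1],
    [0,0,0,0,1],
    [0,0,0,0,1]
  ]
}}

```text
time_s: 13.72
ee_pos: [565.4, -4.1, 256.0]
ee_rot: [180.0, -0.0, 89.9]
force: [-0.0, -1.4, -4.0]
gripper_width: 17.4
```

```bash
python3 look.py 8
```

```text
13.725 [565.36177693  -4.0917773  255.96959355] [ 1.7999376e+02 -1.4225316e-02  8.9850427e+01] [-0.01089665 -1.38917332 -4.02317812] [-0.02176542 -0.12251165 -0.01574542] 17.417174866520654
```

View pics/w8.png

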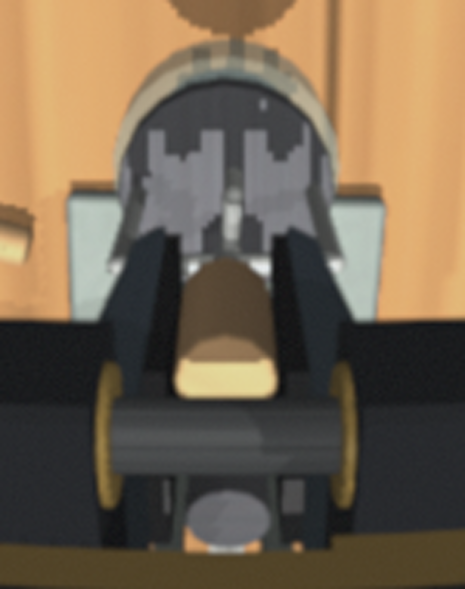

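View pics/s8.png

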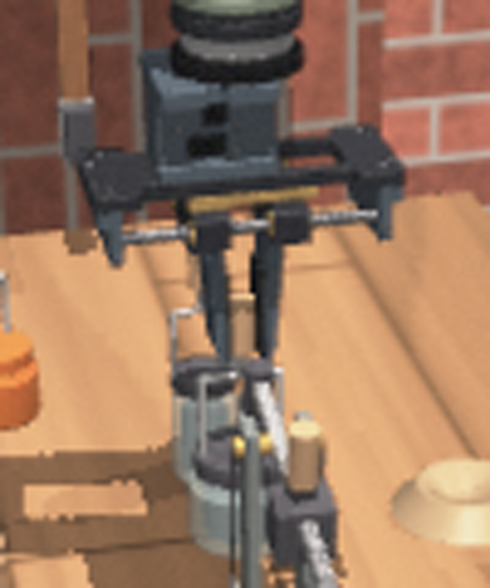

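```bash
python3 - <<'E'
from h import *; import pickle
s,f=pickle.load(open('pics/w8.pkl','rb'))
q=lambda X:((proj('wrist',X,s)-[180,140])*3.1).round(0)
for X in ([566,6,209],[566,6,205],[566,8,209],[565.4,-4,224],[565.4,-4,275],[566,-51,255]): print(X,q(X))
cropped('wrist',f,(225,180,285,240),'pics/w8c.png',10)
W=lambda x,y:ray('wrist',180+x/3.1,140+y/3.1,s)
print(atz(W(233,183),209),atz(W(233,190),209),atz(W(229,510),255))
E
```

```text
[566, 6, 209] [226. 201.]
[566, 6, 205] [226. 195.]
[566, 8, 209] [226. 193.]
[565.4, -4, 224] [223. 265.]
[565.4, -4, 275] [223. 381.]
[566, -51, 255] [227. 520.]
[567.7  10.4 209. ] [567.7   8.7 209. ] [566.5 -48.1 255. ]
```

View pics/w8c.png

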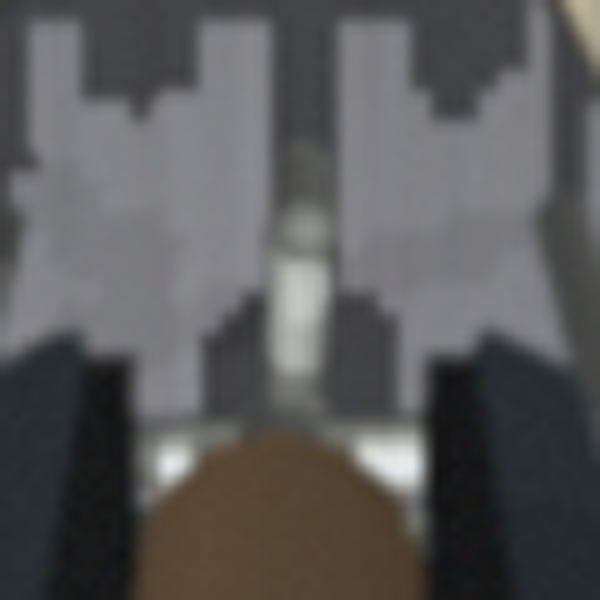

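Hook tip sits at crop row ~194, just outboard of the bar, with the U floor behind it. The bar is over the U, and the hook is about 1.5 mm to +x. Next I'll lower it.

>>> {"fn": "play_rows", "kwargs": {
  "increments": [
    [1.5,0,-2,0,1],
    [0,0,-4,0,1],
    [0,0,-5,0,1],
    [0,0,-5,0,1],
    [0,0,-5,0,1],
    [0,0,-4,0,1],
    [0,0,-2,0,1],
    [0,0,0,0,1],
    [0,0,0,0,1]
  ]
}}

```text
time_s: 15.0
ee_pos: [567.0, -4.2, 229.1]
ee_rot: [180.0, -0.0, 89.9]
force: [0.3, 0.2, -3.8]
gripper_width: 17.4
```

```bash
python3 look.py 9
```

```text
15.0 [566.98808203  -4.17194439 229.14332734] [ 1.79972395e+02 -6.19339383e-04  8.98546325e+01] [ 0.27200501  0.17449909 -3.8395688 ] [-0.01367948 -0.08517527 -0.01036089] 17.41736336636791
```

View pics/w9.png

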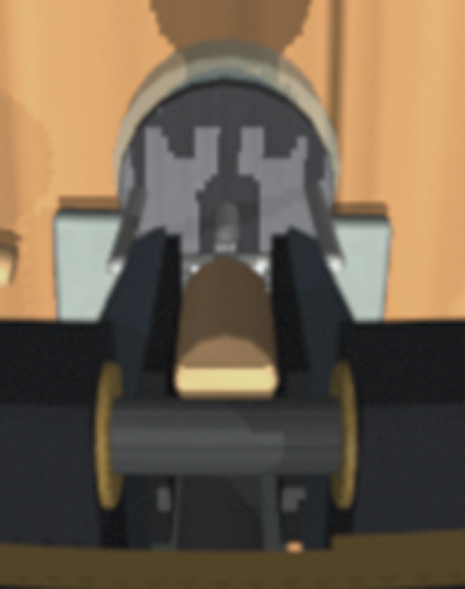

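View pics/s9.png

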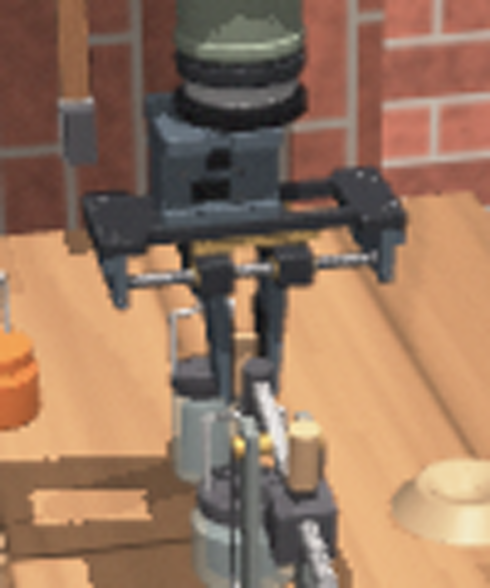

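>>> {"fn": "play_rows", "kwargs": {
  "increments": [
    [0,0,-3,0,1],
    [0,0,-3,0,1],
    [0,-1.5,-3,0,1],
    [0,-1.5,-3,0,1],
    [0,-1.5,-3,0,1],
    [0,0,0,0,1],
    [0,0,0,0,1]
  ]
}}

```text
time_s: 16.02
ee_pos: [566.8, -8.6, 214.0]
ee_rot: [-180.0, -0.0, 89.9]
force: [-1.3, 1.7, -2.5]
gripper_width: 17.6
```

```bash
python3 look.py 10
```

```text
16.025 [566.81368384  -8.61128138 214.01035112] [-1.79998486e+02 -8.22995037e-03  8.98546708e+01] [-1.26818853  1.69050685 -2.45725742] [ 0.33530977 -0.00719822 -0.03035856] 17.59492179230171
```

View pics/w10.png

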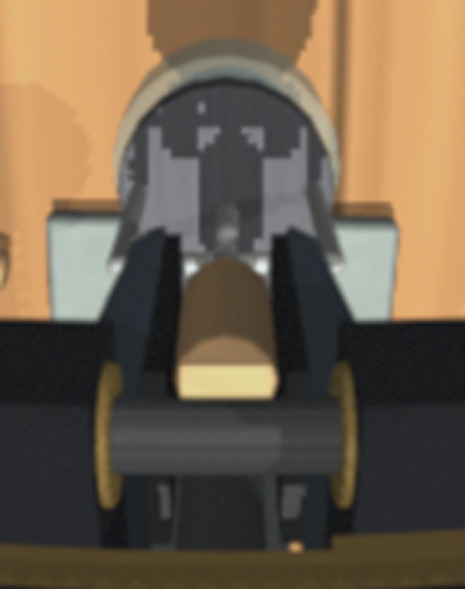

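View pics/s10.png

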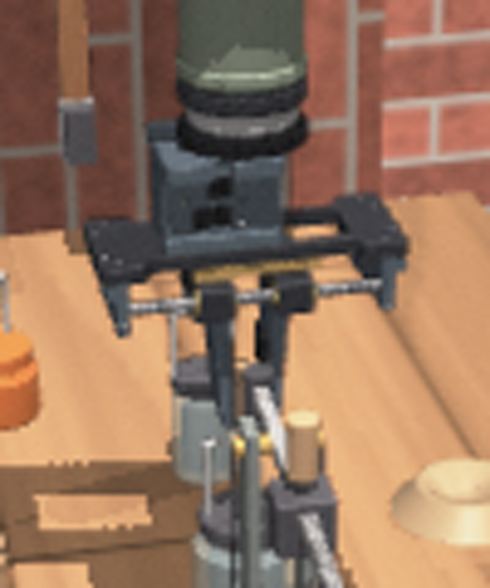

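>>> {"fn": "play_rows", "kwargs": {
  "increments": [
    [0,1,-3,0,1],
    [0,0,-3,0,1],
    [0,0,-3,0,1],
    [0,0,0,0,1],
    [0,0,0,0,1]
  ]
}}

```text
time_s: 16.8
ee_pos: [567.1, -8.0, 205.2]
ee_rot: [180.0, 0.0, 89.9]
force: [0.1, -1.6, -1.3]
gripper_width: 17.9
```

```bash
python3 look.py 11
```

```text
16.8 [567.08801155  -7.95901166 205.18508597] [1.79959393e+02 2.92048765e-02 8.98540661e+01] [ 0.14692987 -1.57344399 -1.25702283] [-0.29101706 -0.16983857  0.01262844] 17.85246293494627
```

View pics/s11.png

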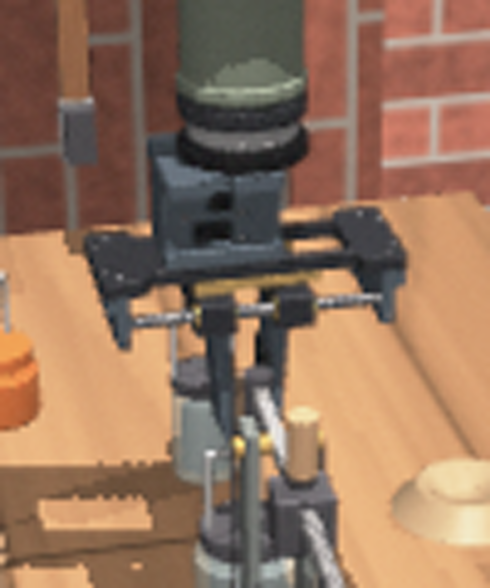

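View pics/w11.png

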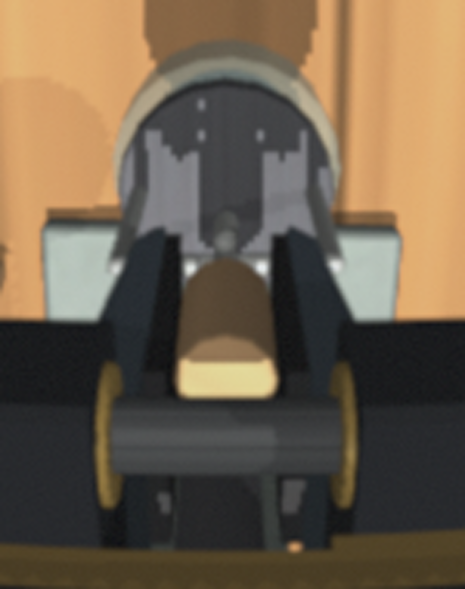

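>>> {"fn": "play_rows", "kwargs": {
  "increments": [
    [0,-2,-2,0,1],
    [0,-1.5,-3,0,1],
    [0,-0.5,-3,0,1],
    [0,0,-1,0,1],
    [0,0,0,0,1],
    [0,0,0,0,1]
  ]
}}

```text
time_s: 17.7
ee_pos: [566.9, -11.8, 196.2]
ee_rot: [180.0, 0.0, 89.9]
force: [0.8, -2.3, 0.4]
gripper_width: 17.3
```

```bash
python3 look.py 12
```

```text
17.7 [566.92965172 -11.75325937 196.16264251] [1.79976851e+02 1.20927037e-02 8.98581805e+01] [ 0.84199121 -2.28527517  0.3650327 ] [-0.51460078 -0.19045002 -0.03482952] 17.270146416485222
```

View pics/s12.png

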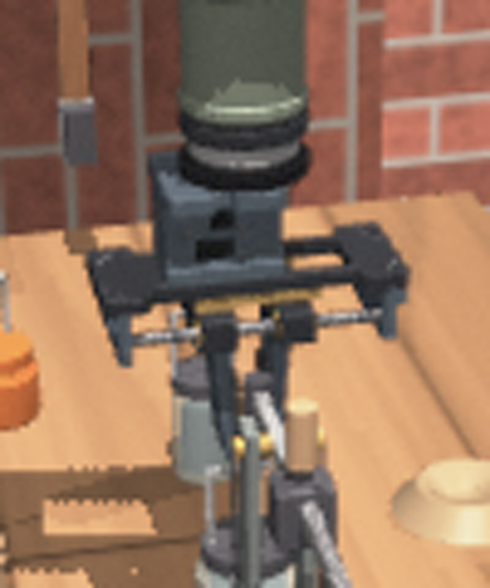

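View pics/w12.png

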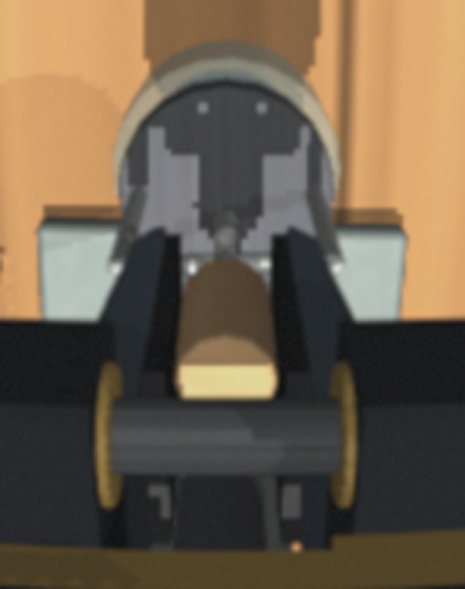

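>>> {"fn": "play_rows", "kwargs": {
  "increments": [
    [0,-1.5,0,0,1],
    [0,-1.5,0,0,1],
    [0,0,0,0,1],
    [0,0,0,0,1]
  ]
}}

```text
time_s: 18.35
ee_pos: [566.8, -14.5, 195.9]
ee_rot: [-180.0, -0.0, 89.8]
force: [0.8, -1.3, -1.4]
gripper_width: 17.4
```

```bash
python3 -c "
from h import *
s=env.state(); print(s['time_s'],s['ee_pos'],s['force'],s['torque'])"
```

```text
18.35 [566.82291858 -14.49205445 195.8622243 ] [ 0.84754912 -1.34136829 -1.4464834 ] [-0.17790405 -0.21885976  0.05474523]
```

>>> {"fn": "play_rows", "kwargs": {
  "increments": [
    [0,-1,-2,0,1],
    [0,-0.5,-2,0,1],
    [0,0,0,0,1],
    [0,0,0,0,1],
    [0,0,0,0,1]
  ]
}}

```text
time_s: 18.98
ee_pos: [566.8, -16.2, 192.0]
ee_rot: [-180.0, 0.0, 89.9]
force: [0.4, -1.2, -0.5]
gripper_width: 17.4
```

```bash
python3 look.py 13; python3 -c "
from h import *
s=env.state(); print(s['time_s'],s['ee_pos'],s['force'],s['torque'])"
```

```text
18.975 [566.78386573 -16.19531137 192.0292416 ] [-1.79999259e+02  2.70975213e-03  8.98557957e+01] [ 0.37868248 -1.22937876 -0.49344122] [-0.29592675 -0.14341799 -0.00987594] 17.42037678383867
19.125 [566.77727021 -16.19939444 191.99662924] [-0.33993399 -1.54773948  0.22308582] [-0.28152152 -0.09310421 -0.01639711]
```

View pics/s13.png

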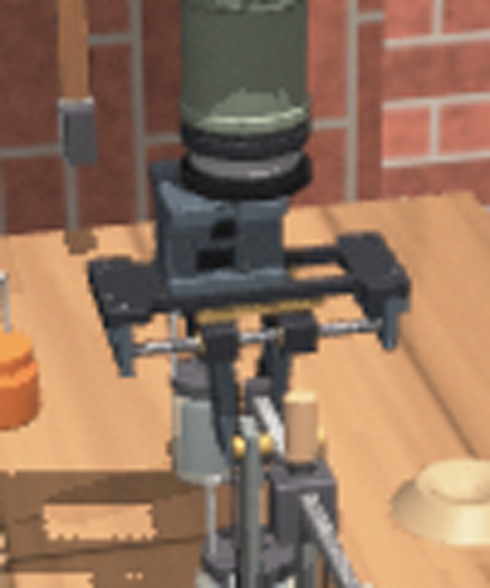

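View pics/w13.png

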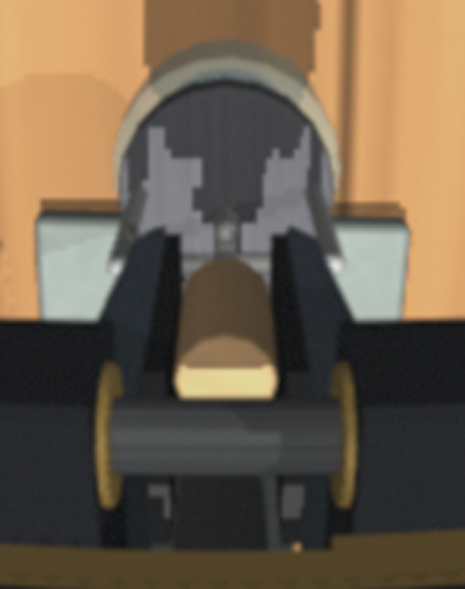

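>>> {"fn": "play_rows", "kwargs": {
  "increments": [
    [0,-1,0,0,1],
    [0,-1,0,0,1],
    [0,0,0,0,1],
    [0,0,0,0,1],
    [0,0,0,0,0.7],
    [0,0,0,0,0.5],
    [0,0,0,0,0.4],
    [0,0,0,0,0.4]
  ],
  "newtons": 10
}}

```text
time_s: 20.12
ee_pos: [566.9, -18.1, 192.0]
ee_rot: [180.0, -0.0, 89.9]
force: [-0.4, -0.4, -0.2]
gripper_width: 53.3
```

```bash
python3 look.py 14; python3 -c "
from h import *
s=env.state(); print(s['time_s'],s['ee_pos'],s['force'],s['torque'])"
```

```text
20.125 [566.86816828 -18.14346805 192.04761972] [ 1.79989909e+02 -4.43659292e-04  8.98578816e+01] [-0.41788463 -0.40079927 -0.22573293] [ 0.01441658 -0.09416967  0.05332341] 53.331431471844034
20.275 [566.86178266 -18.14956977 191.99294337] [ 0.1820016   0.04968858 -0.25541042] [-0.04085288 -0.0904081   0.01217866]
```

View pics/w14.png

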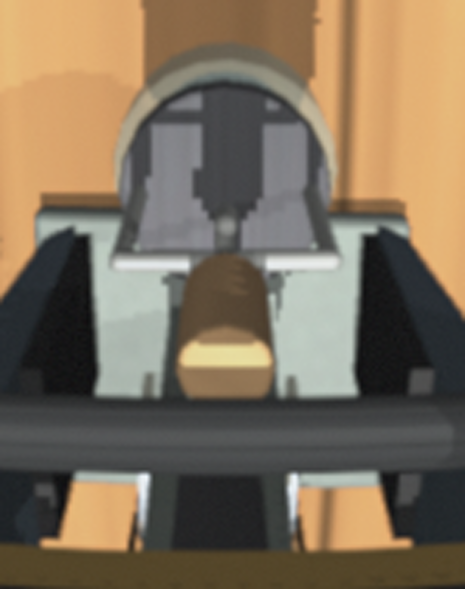

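View pics/s14.png

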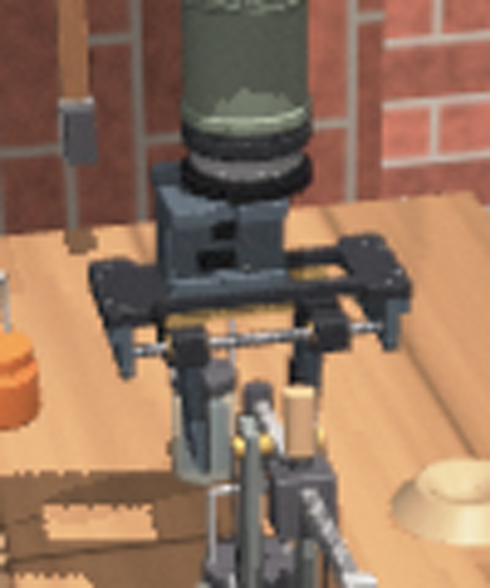

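>>> {"fn": "play_rows", "kwargs": {
  "increments": [
    [0,0,3,0,0.4],
    [0,0,6,0,0.4],
    [0,0,12,0,0.4],
    [0,0,20,0,0.4],
    [0,0,30,0,0.4],
    [0,0,30,0,0.4],
    [0,0,25,0,0],
    [0,0,12,0,0],
    [0,-10,0,0,0],
    [0,-25,0,0,0],
    [0,-25,0,0,0],
    [0,-20,0,0,0],
    [0,-10,0,0,0],
    [0,0,0,0,0],
    [0,0,0,0,0]
  ]
}}

```text
time_s: 22.15
ee_pos: [566.9, -107.6, 329.9]
ee_rot: [-180.0, -0.0, 89.9]
force: [0.4, 0.4, -0.7]
gripper_width: 90.8
```

```bash
python3 - <<'E'
from h import *; import pickle
s=env.state(); print(s['time_s'],s['ee_pos'],s['ee_rot'])
f=env.grab_frame('wrist'); pickle.dump((s,f),open('pics/w15.pkl','wb')); cropped('wrist',f,(0,0,512,384),'pics/w15.png',1.5)
f=env.grab_frame('side'); pickle.dump(f,open('pics/s15.pkl','wb'));cropped('side',f,(200,150,350,300),'pics/s15.png',4)
E
```

```text
22.15 [ 566.86422808 -107.64372126  329.92203712] [-1.79998326e+02 -2.81347066e-02  8.98842315e+01]
```

View pics/w15.png

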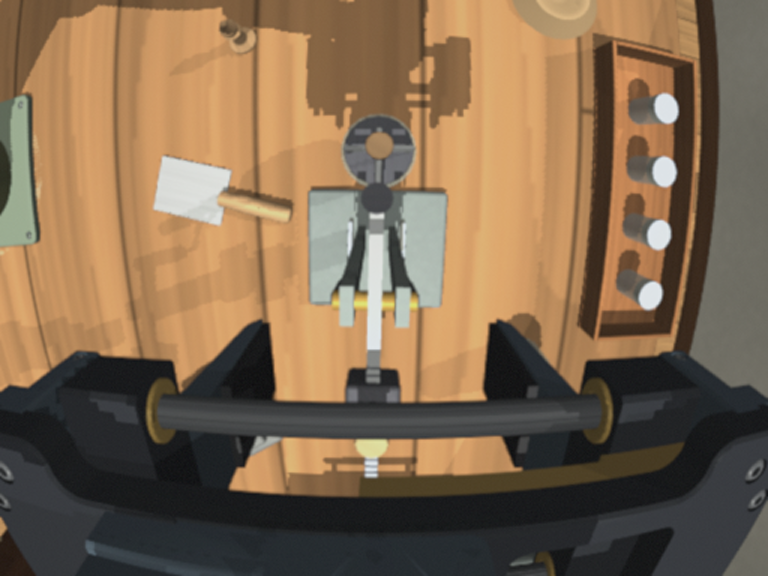

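View pics/s15.png

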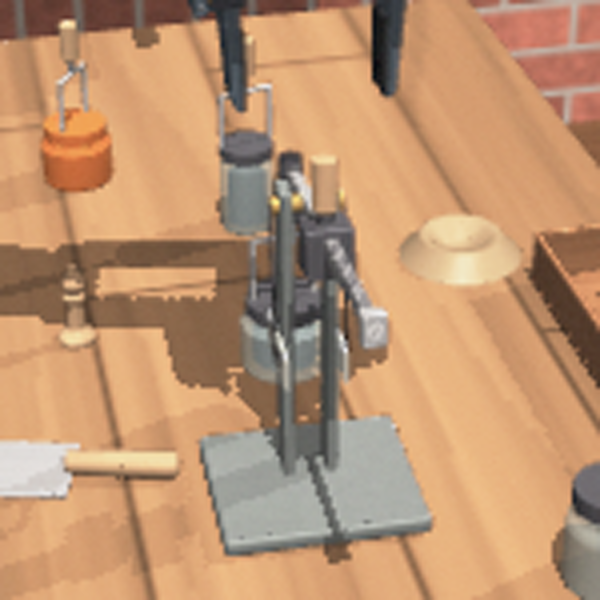

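```bash
python3 - <<'E'
from h import *; import pickle
s,f=pickle.load(open('pics/w15.pkl','rb'))
cropped('wrist',f,(200,80,300,330),'pics/w15c.png',2.4)
W=lambda x,y:ray('wrist',x/1.5,y/1.5,s)
S=ray('side',200+324/4,150+159/4)
print(tri(S,W(372,446)),atz(S,298),atz(W(372,446),298))
print('pivot',atz(W(375,300),235), 'tube',atz(W(376,197),225),'tip end knob jar',atz(W(379,145),212))
c=[atz(W(346,305),241),atz(W(403,307),241)];print('cheeks',c)
E
```

```text
(array([ 564.3, -167.8,  299.6]), [0.7, 0.7]) [ 565.7 -164.8  298. ] [ 563.6 -168.8  298. ]
pivot [ 565.  -109.5  235. ] tube [565.7 -49.5 225. ] tip end knob jar [567.5 -18.5 212. ]
cheeks [array([ 548.1, -110.6,  241. ]), array([ 581.4, -111.9,  241. ])]
```

View pics/w15c.png

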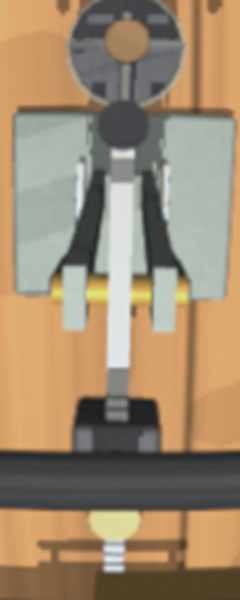

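Jar hangs in the hook with nothing touching it, and the beam is on the hook-down stop. Poise knob top measured at (564, -168, 300). Next I'll grip the poise knob.

>>> {"fn": "play_rows", "kwargs": {
  "increments": [
    [-1,-10,0,0,0],
    [-1,-22,0,0,0],
    [-0.5,-20,0,0,0],
    [0,-10,-5,0,0],
    [0,0,-15,0,0],
    [0,0,-18,0,0],
    [0,0,-10,0,0],
    [0,0,-3,0,0],
    [0,0,0,0,0.5],
    [0,0,0,0,0.8],
    [0,0,0,0,1],
    [0,0,0,0,1],
    [0,0,0,0,1],
    [0,0,0,0,1],
    [0,0,0,0,1],
    [0,0,0,0,1],
    [0,0,0,0,1]
  ],
  "newtons": 8
}}

```text
time_s: 24.38
ee_pos: [562.7, -170.1, 278.9]
ee_rot: [-179.8, -0.0, 89.9]
force: [-4.2, -0.2, 2.2]
gripper_width: 18.0
```

```bash
python3 - <<'E'
from h import *; import pickle
s=env.state(); print(s['time_s'],s['ee_pos'],s['force'],s['torque'],s['gripper_width'])
f=env.grab_frame('wrist'); cropped('wrist',f,(130,80,380,330),'pics/w16.png',2.4)
f=env.grab_frame('side'); cropped('side',f,(200,130,350,280),'pics/s16.png',4)
E
```

```text
24.375 [ 562.67038246 -170.06336364  278.8841834 ] [-4.21513506 -0.18543642  2.15487588] [ 0.01609414  0.80601122 -0.01943959] 17.963642300734374
```

View pics/w16.png

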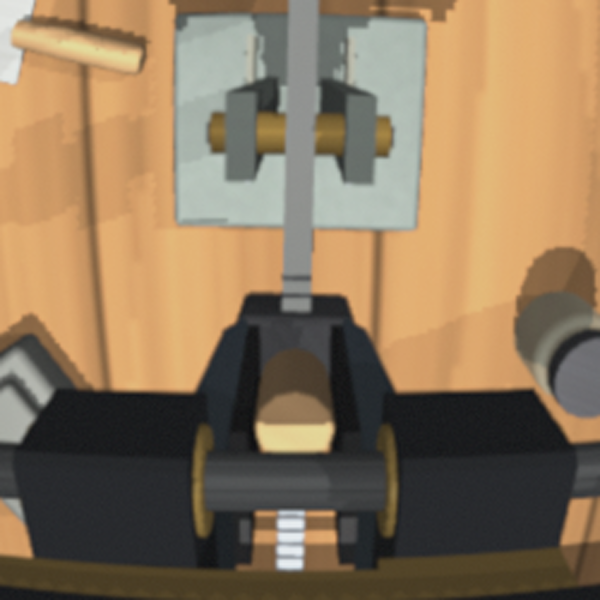

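View pics/s16.png

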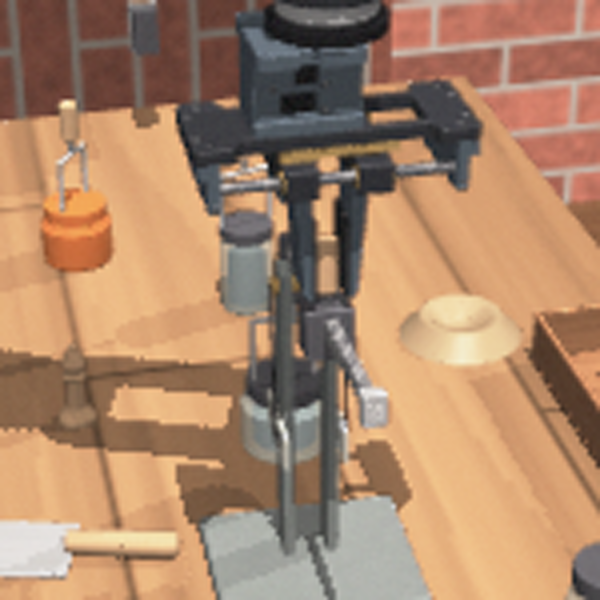

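>>> {"fn": "play_rows", "kwargs": {
  "increments": [
    [-1.5,0,0.5,0,1],
    [-0.5,0,0,0,1],
    [0,0,0,0,1],
    [0,0,0,0,1]
  ]
}}

```text
time_s: 24.98
ee_pos: [562.6, -170.1, 279.0]
ee_rot: [-180.0, -0.0, 89.9]
force: [0.6, 0.3, -5.0]
gripper_width: 17.9
```

```bash
cat > st.py <<'E'
from h import *
s=env.state(); print(s['time_s'],s['ee_pos'].round(1),s['force'].round(1),s['torque'].round(2),s['gripper_width'])
E
python3 st.py
```

```text
24.975 [ 562.6 -170.1  279. ] [ 0.6  0.3 -5. ] [ 0.03 -0.12  0.05] 17.879741032665244
```

>>> {"fn": "play_rows", "kwargs": {
  "increments": [
    [0,-2,0,0,1],
    [0,-5,0.4,0,1],
    [-0.2,-6,0.7,0,1],
    [0,-5,0.6,0,1],
    [0,-2,0.3,0,1],
    [0,0,0,0,1],
    [0,0,0,0,1]
  ]
}}

```text
time_s: 25.85
ee_pos: [562.0, -190.6, 281.4]
ee_rot: [-180.0, 0.1, 89.8]
force: [-0.2, -1.5, -4.8]
gripper_width: 17.5
```

```bash
python3 st.py;  python3 - <<'E'
from h import *
f=env.grab_frame('side'); cropped('side',f,(200,130,350,280),'pics/s17.png',4)
E
```

```text
25.85 [ 562.  -190.6  281.4] [-0.2 -1.5 -4.8] [-0.27  0.04 -0.01] 17.495588171444734
```

View pics/s17.png

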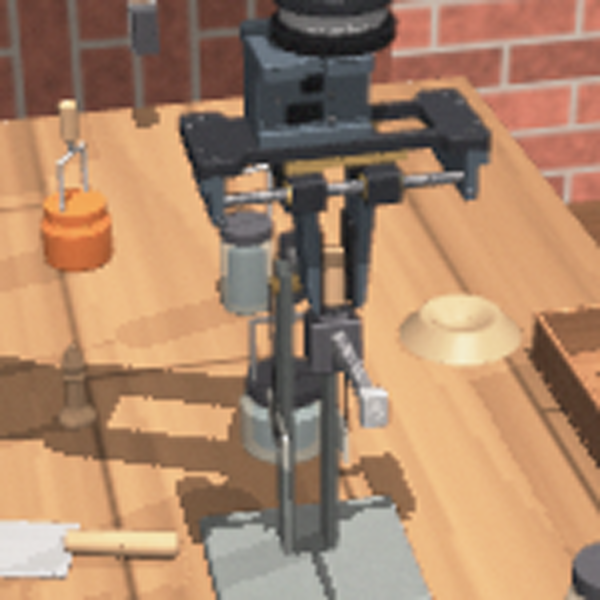

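>>> {"fn": "play_rows", "kwargs": {
  "increments": [
    [0,-3,-0.2,0,1],
    [-0.2,-6,0.5,0,1],
    [0,-7,0.8,0,1],
    [-0.2,-7,0.8,0,1],
    [0,-7,0.8,0,1],
    [-0.1,-6,0.7,0,1],
    [0,-4,0.5,0,1],
    [0,0,0,0,1],
    [0,0,0,0,1],
    [0,0,0,0,0.8],
    [0,0,0,0,0.6],
    [0,0,0,0,0.6]
  ]
}}

```text
time_s: 27.4
ee_pos: [562.8, -230.4, 285.8]
ee_rot: [179.8, 0.0, 89.9]
force: [-0.3, 0.3, 0.7]
gripper_width: 34.4
```

```bash
python3 st.py;  python3 - <<'E'
from h import *
f=env.grab_frame('wrist'); cropped('wrist',f,(130,80,380,330),'pics/w18.png',2.4)
f=env.grab_frame('side'); cropped('side',f,(200,130,350,280),'pics/s18.png',4)
E
```

```text
27.4 [ 562.8 -230.4  285.8] [-0.3  0.3  0.7] [ 0.02 -0.03 -0.  ] 34.369650334907845
```

View pics/w18.png

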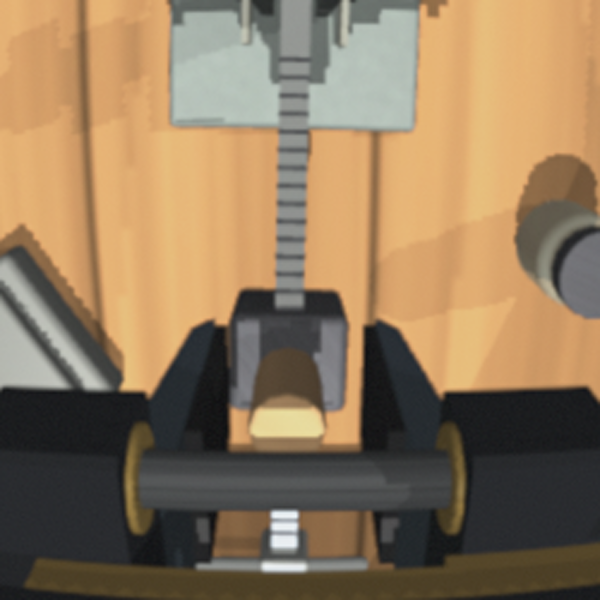

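View pics/s18.png

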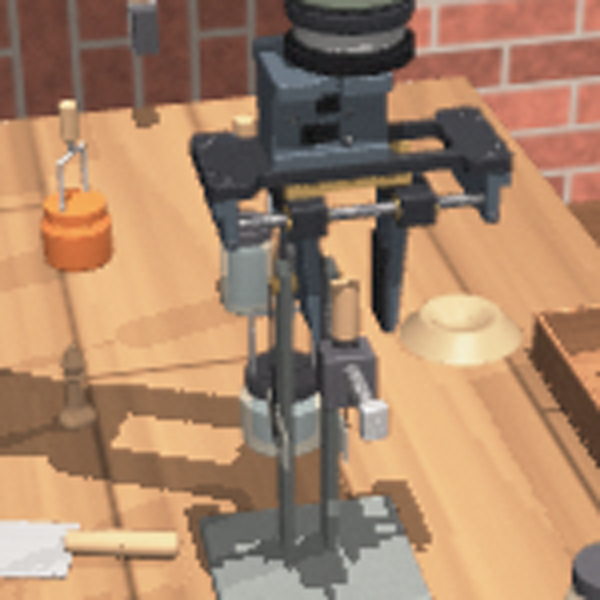

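>>> {"fn": "play_rows", "kwargs": {
  "increments": [
    [0,0,4,0,0.5],
    [0,0,12,0,0.3],
    [0,0,22,0,0],
    [0,0,20,0,0],
    [-10,2,7,0,0],
    [-25,6,0,0,0],
    [-35,8,-5,0,0],
    [-35,8,-15,0,0],
    [-30,8,-30,0,0],
    [-20,5,-35,0,0],
    [-8,3,-35,0,0],
    [0,0,-30,0,0],
    [0,0,-20,0,0],
    [0,0,-10,0,0],
    [0,0,0,0,0],
    [0,0,0,0,0]
  ]
}}

```text
time_s: 29.5
ee_pos: [399.1, -190.4, 171.2]
ee_rot: [179.9, 0.0, 89.9]
force: [-0.4, -0.3, 0.6]
gripper_width: 91.1
```

```bash
cat > pt.py <<'E'
from h import *; import pickle,sys
n=sys.argv[1]
s=env.state(); print(s['time_s'],s['ee_pos'].round(1),s['qvel'].round(1))
f=env.grab_frame('wrist'); pickle.dump((s,f),open(f'pics/p{n}.pkl','wb')); cropped('wrist',f,(0,0,512,384),f'pics/p{n}.png',1.5)
g=env.grab_frame('side'); pickle.dump(g,open(f'pics/ps{n}.pkl','wb')); cropped('side',g,(220,160,320,300),f'pics/ps{n}.png',4.2)
print(proj('wrist',[545,-110,115],s))
E
python3 pt.py 1
```

```text
29.5 [ 399.1 -190.4  171.2] [-0.1 -0.1 -0.2  0.  -0.   0.1]
[432.5 116.3]
```

View pics/p1.png

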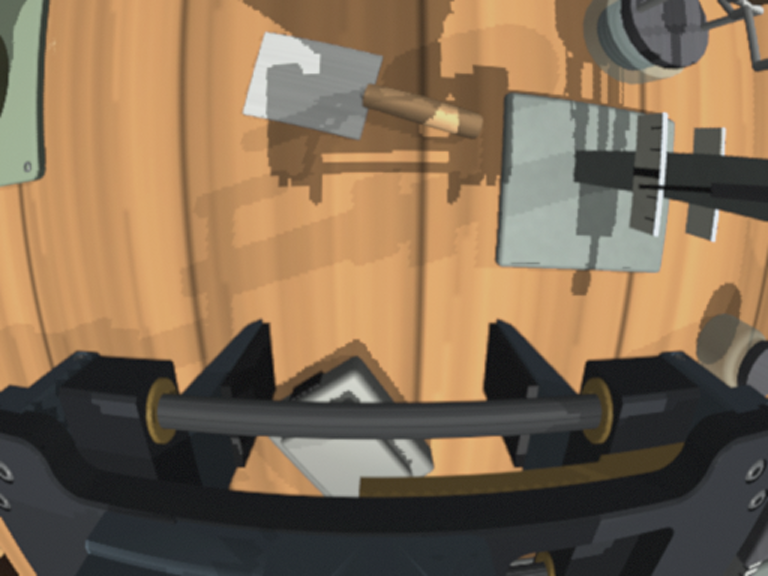

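View pics/ps1.png

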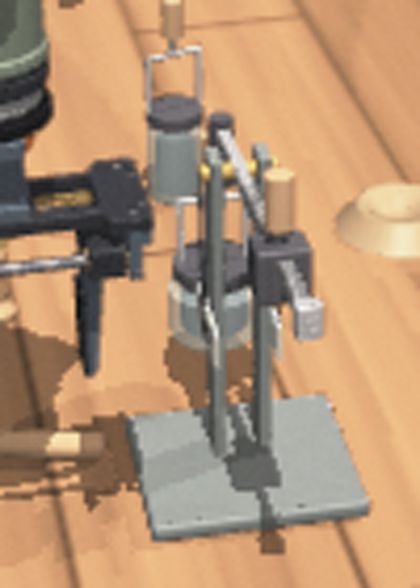

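Excellent: the wrist view shows the scale plate with its ticks near (650,175), the centre mark and the pointer. Zooming in.

```bash
python3 - <<'E'
from h import *; import pickle
s,f=pickle.load(open('pics/p1.pkl','rb')); cropped('w',f,(405,60,475,170),'pics/p1c.png',7)
f=env.grab_frame('wrist'); cropped('w',f,(405,60,475,170),'pics/p1d.png',7)
E
```

```text
(no output)
```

View pics/p1d.png

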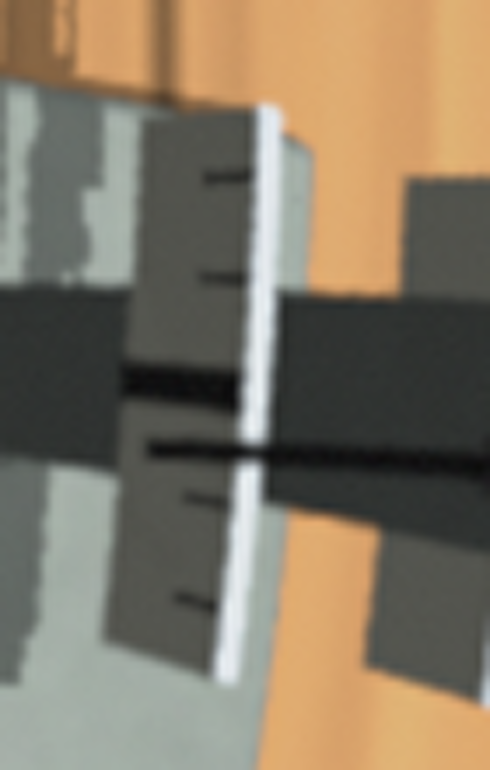

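```bash
python3 - <<'E'
from h import *; import pickle
s,f=pickle.load(open('pics/p1.pkl','rb'))
p=lambda x,y:ray('wrist',405+x/7,60+y/7,s)
# intersect with plane x=545
def atx(r,x): o,d=r; return (o+d*(x-o[0])/d[0]).round(1)
for xx in (540,546):
  for q in ((185,383),(185,451),(225,178),(215,498)): print(xx,q,atx(p(*q),xx))
E
```

```text
540 (185, 383) [ 540.  -108.9  120.6]
540 (185, 451) [ 540.  -116.6  121.5]
540 (225, 178) [540.  -85.7 127.2]
540 (215, 498) [ 540.  -121.2  128.3]
546 (185, 383) [ 546.  -108.8  111.7]
546 (185, 451) [ 546.  -116.8  112.6]
546 (225, 178) [546.  -84.6 118.6]
546 (215, 498) [ 546.  -121.6  119.8]
```

View pics/p1c.png

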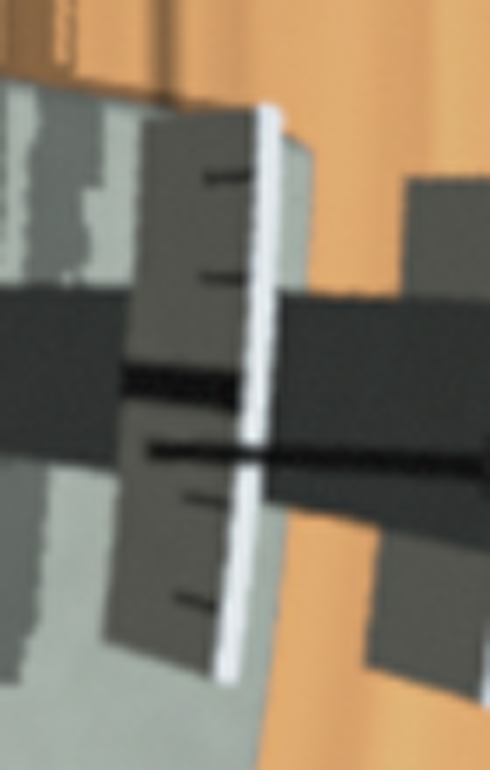

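Pointer stands still 7.8 mm to the hook-down side, θ ≈ -0.066. That needs about 9.4 mm more travel outward, so I'll go back to the poise knob.

>>> {"fn": "play_rows", "kwargs": {
  "increments": [
    [0,0,15,0,0],
    [0,0,35,0,0],
    [0,0,40,0,0],
    [5,-3,40,0,0],
    [15,-5,30,0,0],
    [30,-8,15,0,0],
    [38,-9,0,0,0],
    [38,-9,0,0,0],
    [25,-5,0,0,0],
    [11,-3,0,0,0],
    [1,0,-10,0,0],
    [0,0,-22,0,0],
    [0,0,-22,0,0],
    [0,0,-11,0,0],
    [0,0,-3,0,0],
    [0,0,0,0,0.5],
    [0,0,0,0,0.5],
    [0,0,0,0,0.6]
  ]
}}

```text
time_s: 31.9
ee_pos: [561.9, -232.3, 278.0]
ee_rot: [179.9, 0.0, 89.9]
force: [-0.1, 0.1, 0.6]
gripper_width: 63.9
```

```bash
python3 st.py;  python3 - <<'E'
from h import *
f=env.grab_frame('wrist'); cropped('wrist',f,(130,80,380,330),'pics/w19.png',2.4)
E
```

```text
31.9 [ 561.9 -232.3  278. ] [-0.1  0.1  0.6] [-0.04 -0.11  0.02] 63.86329734343931
```

View pics/w19.png

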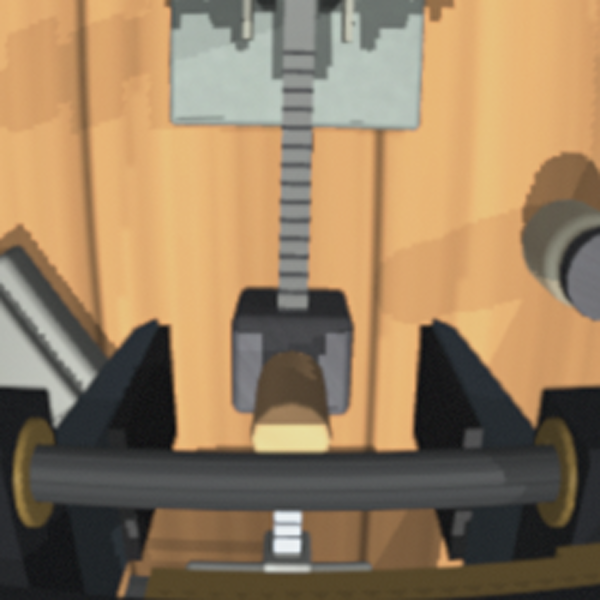

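>>> {"fn": "play_rows", "kwargs": {
  "increments": [
    [-0.5,0,0,0,0.8],
    [0,0,0,0,1],
    [0,0,0,0,1],
    [0,0,0,0,1],
    [0,0,0,0,1],
    [0,0,0,0,1],
    [0,0,0,0,1],
    [0,-2.4,0.1,0,1],
    [0,-3,0.2,0,1],
    [0,-3,0.2,0,1],
    [0,-1,0.1,0,1],
    [0,0,0,0,1],
    [0,0,0,0,1]
  ]
}}

```text
time_s: 33.58
ee_pos: [560.8, -241.8, 278.0]
ee_rot: [-180.0, 0.0, 89.9]
force: [-3.0, 1.3, -0.2]
gripper_width: 17.9
```

```bash
python3 st.py
```

```text
33.575 [ 560.8 -241.8  278. ] [-3.   1.3 -0.2] [ 0.1   0.5  -0.01] 17.941145323844555
```

>>> {"fn": "play_rows", "kwargs": {
  "increments": [
    [0,0,0,0,0.8],
    [0,0,0,0,0.6],
    [0,0,0,0,0.4],
    [0,0,0,0,0.3],
    [0,0,12,0,0.2],
    [0,0,25,0,0],
    [0,0,25,0,0],
    [-10,3,8,0,0],
    [-25,8,0,0,0],
    [-35,10,-5,0,0],
    [-35,10,-15,0,0],
    [-30,10,-30,0,0],
    [-20,7,-35,0,0],
    [-8,3,-35,0,0],
    [0,0,-32,0,0],
    [0,0,-20,0,0],
    [0,0,-10,0,0],
    [0,0,0,0,0],
    [0,0,0,0,0],
    [0,0,0,0,0]
  ]
}}

```text
time_s: 36.08
ee_pos: [398.6, -190.8, 166.7]
ee_rot: [179.9, 0.0, 89.9]
force: [-0.0, -0.5, 0.3]
gripper_width: 91.6
```

```bash
python3 pt.py 2; python3 - <<'E'
from h import *; import pickle
f=env.grab_frame('wrist'); cropped('w',f,(405,60,475,170),'pics/p2d.png',7)
E
```

```text
36.075 [ 398.6 -190.8  166.7] [0.1 0.1 0.2 0.  0.  0.1]
[436.1 116.3]
```

View pics/p2d.png

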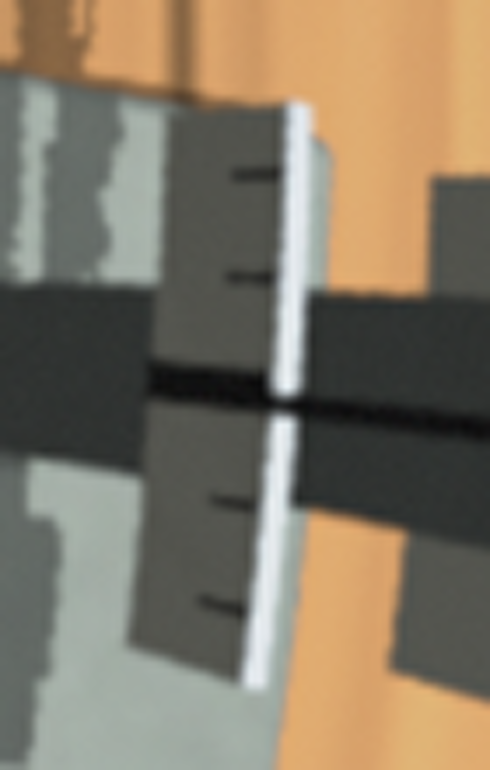

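View pics/ps2.png

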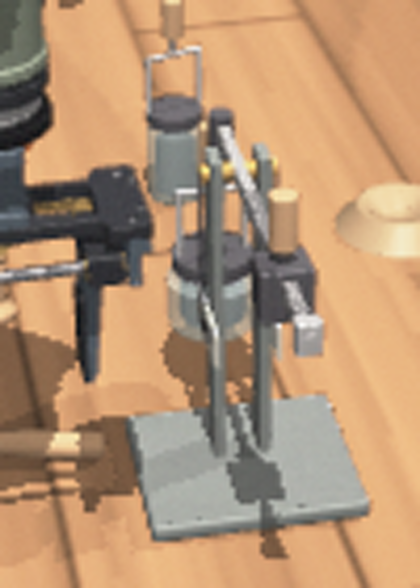

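>>> {"fn": "play_rows", "kwargs": {
  "increments": [
    [0,0,0,0,0],
    [0,0,0,0,0],
    [0,0,0,0,0],
    [0,0,0,0,0],
    [0,0,0,0,0],
    [0,0,0,0,0],
    [0,0,0,0,0],
    [0,0,0,0,0]
  ]
}}

```text
time_s: 37.22
ee_pos: [398.2, -190.5, 166.0]
ee_rot: [180.0, -0.0, 89.9]
force: [0.4, -0.0, 0.1]
gripper_width: 91.3
```

```bash
python3 - <<'E'
from h import *; import pickle
s=env.state()
f=env.grab_frame('wrist'); pickle.dump((s,f),open('pics/p3.pkl','wb'))
g=np.clip(f.astype(float)*4,0,255).astype(np.uint8)
cropped('w',g,(415,95,475,135),'pics/p3.png',12)
E
```

```text
(no output)
```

View pics/p3.png

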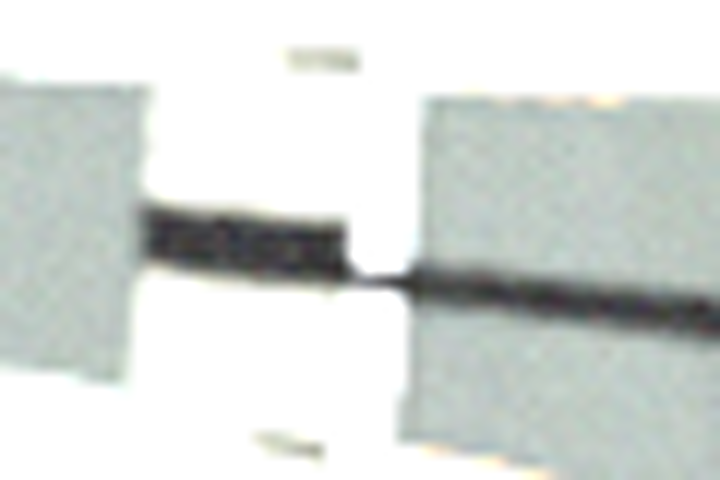

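```bash
python3 - <<'E'
from h import *; import pickle
def atx(r,x): o,d=r; return (o+d*(x-o[0])/d[0]).round(1)
s1,_=pickle.load(open('pics/p1.pkl','rb')); s3,f=pickle.load(open('pics/p3.pkl','rb'))
for n,s,pts,(u0,v0,k) in (('1',s1,[(150,449),(250,453),(380,460),(480,465)],(405,60,7)),('1mark',s1,[(130,380),(235,388)],(405,60,7)),
  ('3',s3,[(415,283),(550,297),(710,315)],(415,95,12)),('3mark',s3,[(150,240),(340,252)],(415,95,12))):
    print(n,[atx(ray('wrist',u0+(x)/k,v0+(y)/k,s),543).tolist() for x,y in pts])
g=np.clip(f.astype(float)*5,0,255).astype(np.uint8)
cropped('w',g,(415,90,512,150),'pics/p3b.png',8)
E
```

```text
1 [[543.0, -117.1, 109.3], [543.0, -115.7, 130.4], [543.0, -114.2, 154.1], [543.0, -113.0, 170.0]]
1mark [[543.0, -109.2, 103.8], [543.0, -108.8, 126.6]]
3 [[543.0, -110.2, 134.9], [543.0, -109.9, 148.8], [543.0, -109.7, 163.7]]
3mark [[543.0, -109.5, 103.1], [543.0, -108.8, 126.4]]
```

View pics/p3b.png

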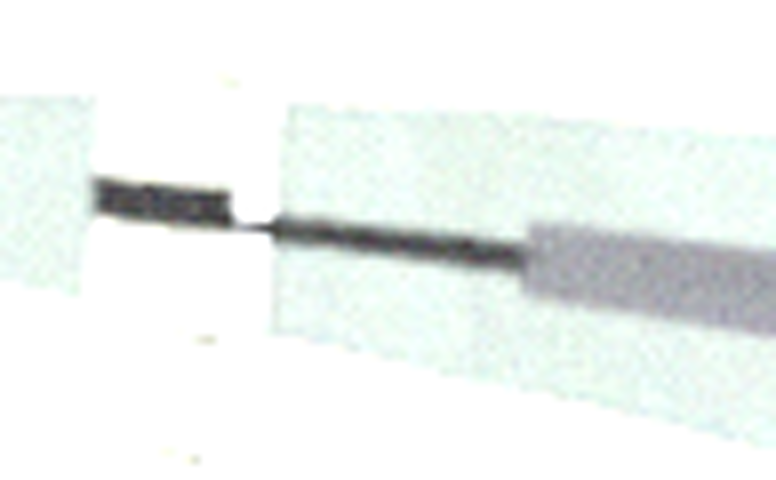

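Pointer is still and inside the mark, but about 1.3 mm to the hook-down side. I'll nudge the poise about 1.8 mm outward to centre it.

>>> {"fn": "play_rows", "kwargs": {
  "increments": [
    [0,0,15,0,0],
    [0,0,35,0,0],
    [0,0,40,0,0],
    [5,-3,40,0,0],
    [15,-6,30,0,0],
    [30,-10,15,0,0],
    [38,-12,0,0,0],
    [38,-12,0,0,0],
    [25,-7,0,0,0],
    [11,-3.4,0,0,0],
    [0.3,0,-10,0,0],
    [0,0,-22,0,0],
    [0,0,-22,0,0],
    [0,0,-12,0,0],
    [0,0,-3.3,0,0.3],
    [0,0,0,0,0.5],
    [0,0,0,0,0.6]
  ]
}}

```text
time_s: 39.4
ee_pos: [560.8, -244.1, 272.6]
ee_rot: [179.9, 0.0, 89.9]
force: [-0.5, 1.2, 0.2]
gripper_width: 64.0
```

>>> {"fn": "play_rows", "kwargs": {
  "increments": [
    [0,0,0,0,0.8],
    [0,0,0,0,1],
    [0,0,0,0,1],
    [0,0,0,0,1],
    [0,0,0,0,1],
    [0,0,0,0,1],
    [0,0,0,0,1],
    [0,0,0,0,1]
  ]
}}

```text
time_s: 40.4
ee_pos: [560.6, -244.0, 271.7]
ee_rot: [180.0, 0.0, 89.9]
force: [0.3, 1.1, 0.0]
gripper_width: 17.8
```

```bash
python3 st.py;  python3 - <<'E'
from h import *
f=env.grab_frame('wrist'); cropped('wrist',f,(130,80,380,330),'pics/w20.png',2.4)
E
```

```text
40.4 [ 560.6 -244.   271.7] [0.3 1.1 0. ] [-0.02 -0.29 -0.03] 17.776046807800423
```

View pics/w20.png

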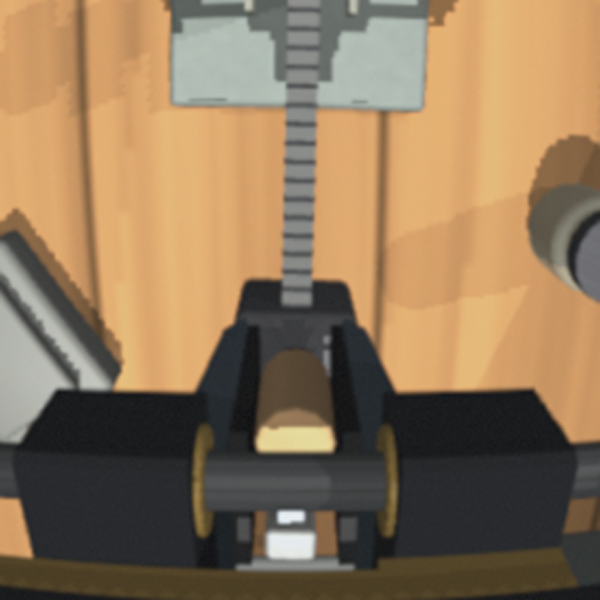

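>>> {"fn": "play_rows", "kwargs": {
  "increments": [
    [0,-0.9,0,0,1],
    [0,-0.9,0,0,1],
    [0,0,0,0,1],
    [0,0,0,0,1],
    [0,0,0,0,0.8],
    [0,0,0,0,0.6],
    [0,0,0,0,0.4],
    [0,0,0,0,0.3],
    [0,0,12,0,0.2],
    [0,0,25,0,0],
    [0,0,25,0,0],
    [-10,3,13,0,0],
    [-25,8,0,0,0],
    [-35,10,-5,0,0],
    [-35,10,-15,0,0],
    [-30,10,-30,0,0],
    [-20,8,-35,0,0],
    [-8,5,-35,0,0],
    [0,0,-32,0,0],
    [0,0,-20,0,0]
  ]
}}

```text
time_s: 42.95
ee_pos: [395.9, -191.1, 173.5]
ee_rot: [-179.9, -0.0, 89.9]
force: [-0.5, -0.6, 0.0]
gripper_width: 91.1
```

>>> {"fn": "play_rows", "kwargs": {
  "increments": [
    [0,0,-8,0,0],
    [0,0,0,0,0],
    [0,0,0,0,0],
    [0,0,0,0,0],
    [0,0,0,0,0],
    [0,0,0,0,0],
    [0,0,0,0,0],
    [0,0,0,0,0],
    [0,0,0,0,0]
  ]
}}

```text
time_s: 44.08
ee_pos: [397.4, -191.7, 166.7]
ee_rot: [180.0, -0.0, 89.9]
force: [0.0, 1.2, 0.8]
gripper_width: 91.2
```

```bash
python3 pt.py 4; python3 - <<'E'
from h import *; import pickle
def atx(r,x): o,d=r; return (o+d*(x-o[0])/d[0]).round(1)
s,f=pickle.load(open('pics/p4.pkl','rb'))
g=np.clip(f.astype(float)*5,0,255).astype(np.uint8)
cropped('w',g,(415,90,512,150),'pics/p4b.png',8)
cropped('w',f,(405,60,475,170),'pics/p4d.png',5)
E
```

```text
44.075 [ 397.4 -191.7  166.7] [-0.1 -0.   0.  -0.  -0.1 -0. ]
[437.5 115.3]
```

View pics/p4b.png

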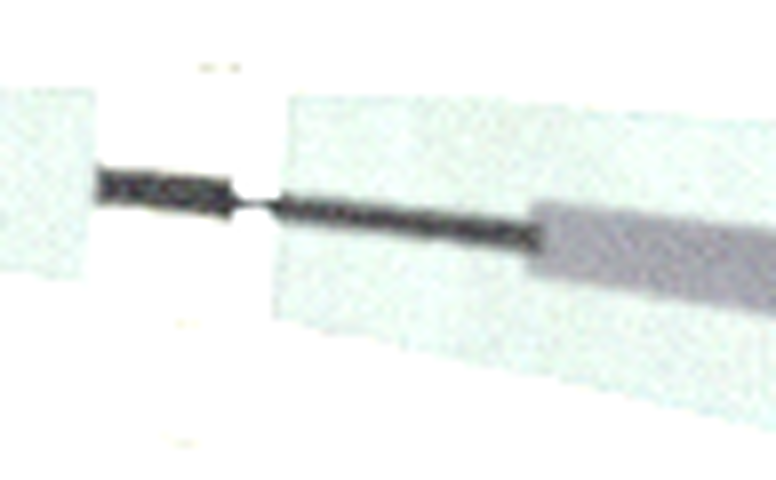

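View pics/p4d.png

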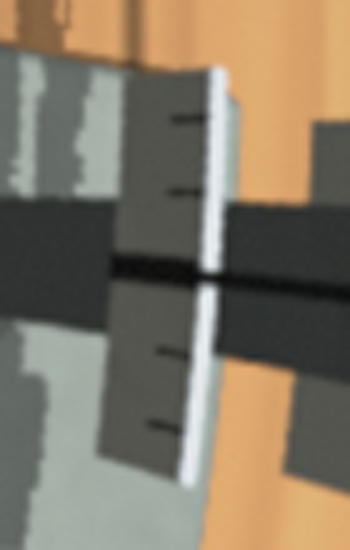

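View pics/ps4.png

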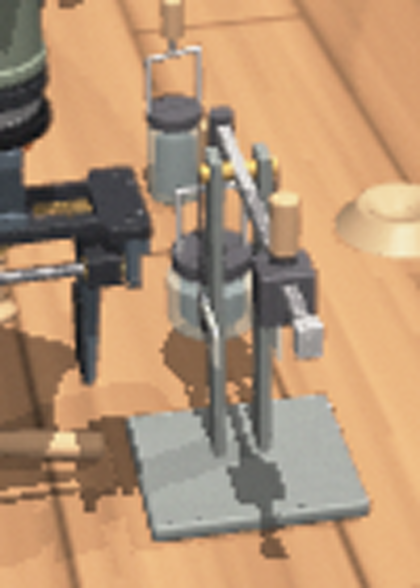

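>>> {"fn": "play_rows", "kwargs": {
  "increments": [
    [0,0,0,0,0],
    [0,0,0,0,0],
    [0,0,0,0,0],
    [0,0,0,0,0],
    [0,0,0,0,0],
    [0,0,0,0,0]
  ]
}}

```text
time_s: 44.92
ee_pos: [397.5, -191.8, 166.7]
ee_rot: [180.0, -0.0, 89.9]
force: [-0.3, 0.4, 0.4]
gripper_width: 91.0
```

```bash
python3 - <<'E'
from h import *; import pickle
f=env.grab_frame('wrist')
g=np.clip(f.astype(float)*5,0,255).astype(np.uint8)
cropped('w',g,(415,90,512,150),'pics/p5b.png',8)
s,f0=pickle.load(open('pics/p4.pkl','rb')); print(np.abs(f.astype(int)-f0)[60:170,405:512].max(2).mean())
g=env.grab_frame('side'); cropped('side',g,(100,120,420,340),'pics/ps5.png',2.5)
E
```

```text
1.234069668649108
```

View pics/p5b.png

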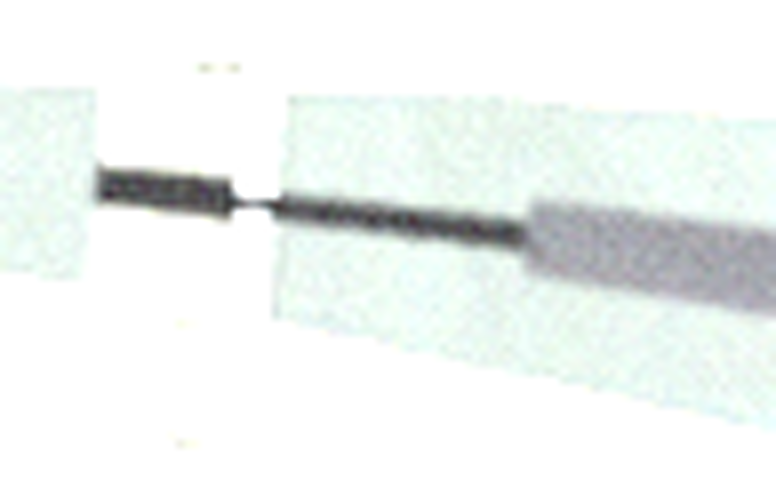

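View pics/ps5.png

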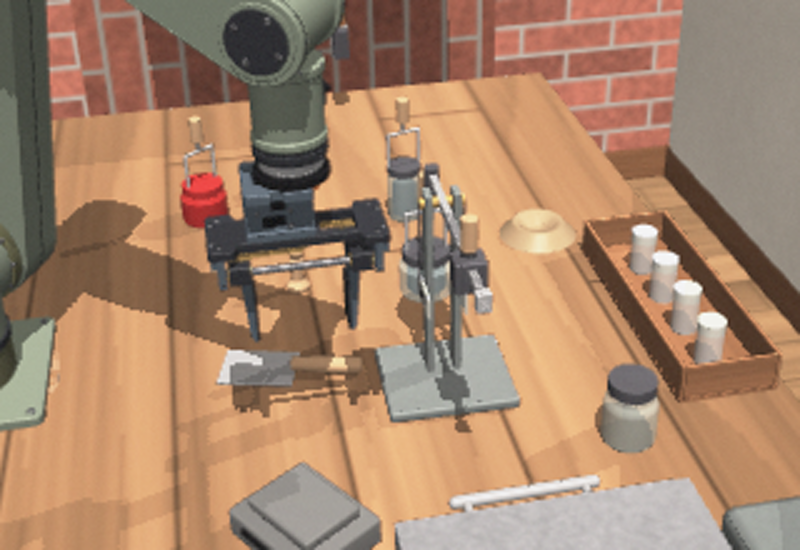

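The pointer hasn't moved (row 204 at the plate edge, mark at about 200), the jar is hanging freely and the gripper is clear. Handing in.

```bash
python3 -c "
from workcell import env
print(env.job_done())"
```

```text
the job is handed in; nothing more can be done
None
```

The squat jar is hanging on the steelyard's hook and the pointer stands still on the dark centre mark. I handed the job in at about 45 s of the 72 s allowed.

- **Hanging:** I picked the squat grey jar up by its wooden knob, brought the bail in from the outer side and lowered the bar into the hook. Then I let go, and the jar hung freely.
- **Balancing:** I slid the poise outward in three goes, about 60, 9.4 and 1.8 mm. The last nudge was because the pointer had settled about 1.3 mm to the hook-down side.
- **Last checks:** Two wrist-camera pictures about 0.9 s apart show the pointer not moving, about 0.4 mm off the middle of the 5 mm mark. The gripper was open and clear of the scale. In the side view the tall jar and the other things I could see looked undisturbed; I did not measure them again, and the orange jar was hidden behind the arm.
- **Disagreements:** The top camera and the wrist camera placed the hook 3–5 mm apart in x, so I went by the close wrist view. The beam turned about 0.0057 rad per mm of poise travel, not the 0.007 you gave.

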